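# Bolt the damp box's hatch

## Task

Lock the hatch of the damp box: push its bolt by the handle across into the keeper, against its return spring, and find by feel the notch in the guide plate where the handle can be turned down; turn it right down into the notch and let go so that the bolt stays locked. Work gently, never forcing the handle against the plate, and leave the jars and little pots on and beside the box where they stand.

Things in the scene. Friction and masses are not known exactly. Their poses are not given: they have to be found in the camera images.
- damp_box: Fixed plywood box, 180 x 280 x 98 mm high (lid 190 wide); origin: centre of its underside, on the table. x points away from the robot at yaw 0, y along it. The hatch lid covers y < 60 mm, a fixed strip the rest. On top lies a 14 mm steel barrel bolt along y, axis at x = +10, z = 122 mm. Two saddles over it (y = -68 and +46, 14 mm wide) and the keeper (y = +79) reach up to z = 135 mm.
- guide (a point): Fixed point on the box beside the drawn-back handle, at the top of the notch plate's guide wall. The 3 mm steel wall stands upright along the bolt, 13 to 16 mm to the -x side of its axis, and rises 24 mm above the axis. All along it the leaning handle meets the wall at about 0.3 rad from upright; only in its one notch can the handle turn further down.
- notch_mid (a point): Fixed point on the box at the wall's top, where the notch would be with the plate set to the middle (40 mm of travel). The plate sits on slotted screws, set by hand: the notch's middle is somewhere from 24 to 56 mm of bolt travel, not told; feel for it. The notch is 13 mm wide, the handle's stem 10 mm. More than 25 N between handle and plate counts as forcing it.
- bolt_handle: The bolt's steel handle: a 10 mm round stem with a 20 mm ball knob 48 to 68 mm from the bolt's axis. Origin on the bolt's axis at the foot of the stem; z points along the stem to the knob, y along the bolt (the way it slides to lock). It starts nearly upright and turns down towards the box's -x side.
- knob (a point): Centre of the ball knob, 58 mm from the bolt's axis along the stem; the ball is 20 mm in diameter.
- bolt_slide (a joint): Travel of the bolt in m along the box's +y: 0 drawn back (start), grows as it is pushed across, 0.061 at its end, which may lie past the notch. A return spring pushes it back with 3.5 N at 0, rising to about 8 N at the end, plus about 1 N of friction: let go before the handle is in the notch, it springs back.
- handle_turn (a joint): Angle of the handle about the bolt's axis in rad: 0 upright, grows as it is turned down towards the box's -x side; 1.2 is fully down in the notch (knob's middle then 54 mm to the -x side of the bolt's axis and 21 mm above it). It turns with slight friction and stays where it is left.
- oxide_pot_1: Small capped dark red pot, 32 mm across, 53 mm high, standing on the lid; origin at the centre of its underside. Loose, to be left alone.
- oxide_pot_3: Small capped grey pot, 32 mm across, 55 mm high, standing on the box's end strip; origin at the centre of its underside. Loose, to be left alone.
- gold_tin: Olive screw-top tin, 68 mm across, 74 mm high, on the table beside the +y end of the box; origin at the centre of its underside. Loose, to be left alone.
- red_cap_jar: Pale jar with a red cap, 76 mm across, 99 mm high, on the table beside the -y end of the box; origin at the centre of its underside. Loose, to be left alone.

How it is judged:
On the way, in this order (a step that is already met when the one before it is completed fails the run):
1. the bolt is pushed across by at least 16 mm with its handle still up (value of joint bolt_slide above 0.016 m and value of joint handle_turn below 0.45 rad), for 0.1 s.
2. the handle is turned down into the notch (value of joint bolt_slide above 0.019 m and value of joint handle_turn above 1 rad), for 0.1 s.
At the end, for the whole second after the job is handed in: The bolt is across (at least 19 mm of travel), held by its handle lying down in the notch (turned at least 1.0 rad from upright), and at rest; the jars and pots are where they stood (all of step 2 and linear speed of bolt_handle below 0.01 m/s); the robot touches nothing.
It fails at once if the handle is forced against the notch plate with more than 25 N (contact force between bolt_handle and damp_box above 25 N).
It fails at once if the dark red pot is pushed more than 3 cm (distance of oxide_pot_1 from where it was at the start of the episode above 0.03 m).
It fails at once if the grey pot is pushed more than 3 cm (distance of oxide_pot_3 from where it was at the start of the episode above 0.03 m).
It fails at once if the olive tin is pushed more than 3 cm (distance of gold_tin from where it was at the start of the episode above 0.03 m).
It fails at once if the red-capped jar is pushed more than 3 cm (distance of red_cap_jar from where it was at the start of the episode above 0.03 m).
It also fails if it takes over 72 s, if anything falls off the work surface, if the arm or the gripper's body presses on something with over 40 N, if the wrist force passes 120 N, or if a joint passes its speed limit or range.

## Robot

A 6-joint arm with a two-finger parallel gripper is mounted at the origin on the work surface; the furniture and walls round the work are solid. World frame = base frame: x ahead of the robot, y to its left, z up, the work surface at z = 0. Lengths are in m, angles in rad, forces in N, time in s.
With the tool pointing down it reaches from about 0.35 to 0.975 m from the base axis. Payload 7.1 kg.
Tool frame: the origin (TCP) lies midway between the tips of the shut fingers; the grasp point (between the pads) lies 19 mm behind it; z points along the fingers, y is the line along which they close (so a half turn about z gives the same grasp; the last joint's range is limited). The gripper opens to 88 mm and grips with 3 to 60 N. Pads are 20 mm wide; open, the fingers measure 115 mm over their backs; the gripper's body (75 mm by 178 mm) begins 61 mm behind the grasp point.
Start: joints at [1.102, 0.423, 1.63, -0, 1.089, -0.019], TCP at [0.272, 0.563, 0.223] pointing down, gripper open.
Joint ranges: [-3, 3], [-0.9, 2.11], [0.09, 2.58], [-1.31, 4.45], [0.11, 2.69], [-2.54, 2.54]. Speed limits (rad/s): [2.39, 2.39, 3.01, 3.14, 3.14, 3.14].

## Interface

Orientations are given as a rotation vector (axis times angle).
In Python, from workcell import get_obs, grab_frame, hand_in, find_in, cut_out, landmark_of gives the robot as it stands.
- The arm moves only by the tool play_rows, never from a script. Its argument "increments" is one flat list of numbers, 6 for each row, row after row: the shift along the tool's x, y, z each as a share of 0.025 m, from -1 to 1, then the turn, a rotation vector about the tool's x, y, z each as a share of 0.08 rad, from -1 to 1. In form: [x, y, z, rx, ry, rz, x, y, z, rx, ry, rz, ...]. A call has 1 to 12 rows; each row shifts and turns the commanded pose from where the row before left it, along the tool's axes as they then stand; what a row does not reach is not made up. A row lasts 1/12 s, in which the tool goes at most 41.7 mm and 7.16 degrees, less where a joint would pass 70% of its speed; a pose out of reach is approached as far as the arm can. A call with a number of a shift or a turn outside -1 to 1 is refused whole. A call with a gripper value outside its range is refused whole. "jaw" is the opening, from -1 (shut) to 1 (fully open), set as the call begins (left out, the last holds). The fingers move at their own pace and stop on an object; "newtons" is the grip in N (left out, the last holds). Time passes only in rows, so rows that do not move let the fingers close. It gives the time, the measured TCP pose, the force, the opening and the grip force at its end, in the units of the state.
- get_obs(): the state, without advancing time (a new reading comes with each control period).
- grab_frame(name): name is "side" or "top"; returns a dict with "frame" (384x512x3 uint8, red, green, blue), "K" (3x3 intrinsics, pixels), "origin" and "attitude" of the camera in the world. Camera axes: x right, y down, z forward; pixel columns grow to the right and rows downward; lengths in m; the calibration is good to about 2 mm. A picture is of the moment at which its call begins. There is no depth.
- hand_in(): hands the job in; it is judged then, once.
Trained networks look in a picture, given as the dict that the camera call returned (one of the last four; its "shot" number tells which), for a name from the list of things; names that differ only in an ending like _2 or _b are one class to them, and where a whole thing is asked for, a point or a joint stands for the part that bears it (a point fixed in the world has none). Each returns a list of dicts, best first, with "conf" (0 to 1); they miss things now and then, are a little off and sometimes report something else, mostly with a low value. They report only what shows in the picture. A call takes as long as a camera call.
- find_in(target, picture): "at" ([column, row] in pixels, amid what is visible of it).
- cut_out(target, picture): "pixels" (384x512 bool, what is visible of it) and "at" ([column, row] in pixels, amid what is visible of it).
- landmark_of(target, picture): "at" ([column, row] in pixels: a listed point, or the origin of a listed thing).
The state is a dict: "clock": time; "joint_positions": joint angles; "joint_vel": joint speeds; "tau": joint torques, N m; "ee_pos": TCP position; "tcp_rot": TCP orientation; "force": force on the tool from outside, world axes, zero at the start; "ft_torque": the same for the moment, N m; "gripper_width": opening from 0.0 (shut) to 1.0 (fully open); "grip_force": force on a finger pad.
Only numpy, scipy, OpenCV 4.12 (cv2) and the standard library are available. Lean on these libraries where they do the work, as an engineer would, in place of code of your own. Each camera call takes 0.05 s, during which the arm holds its last target. There are 200 camera calls.

## Working session

There is one attempt and no reset: what is moved stays moved. The work goes in short steps, Python scripts to look and compute and a tool call to move; the robot and the scene stay as the last step left them, time stands still between calls to the robot, and variables do not carry over. Pictures are saved under pics/ and viewed, at most 10 in all, crops included, and the job is handed in when it is done.

Besides the shell and the picture viewer there is one more tool, called after "Call:" by a JSON object that holds its "fn" and its "kwargs", one argument or row to a line. play_rows: Moves the arm, as the interface text tells. Shift numbers are shares of 0.025 m and turn numbers shares of 0.08 rad, none past 1 either way. Its arguments: {"type":"object","properties":{"increments":{"type":"array"},"jaw":{"type":"number"},"newtons":{"type":"number"}},"required":["increments"]}

```bash
mkdir -p pics; cat > h.py <<'E'
import numpy as np, cv2
from workcell import *
from scipy.spatial.transform import Rotation as R
def Rm(p):
    a=np.array(p["attitude"]); 
    return a if a.shape==(3,3) else (R.from_rotvec(a).as_matrix() if a.size==3 else R.from_quat(a).as_matrix())
def ray(p,uv):
    d=Rm(p)@np.linalg.solve(p["K"],[uv[0],uv[1],1]); return np.array(p["origin"]),d/np.linalg.norm(d)
def tri(a,ua,b,ub):
    A=np.zeros((3,3));B=np.zeros(3)
    L=[ray(a,ua),ray(b,ub)]
    for o,d in L:
        M=np.eye(3)-np.outer(d,d);A+=M;B+=M@o
    x=np.linalg.solve(A,B); return x,[np.linalg.norm((np.eye(3)-np.outer(d,d))@(x-o)) for o,d in L]
E
python3 - <<'E'
from h import *
s=grab_frame("side");t=grab_frame("top")
for p,n in((s,"side"),(t,"top")):
    cv2.imwrite(f"pics/{n}0.png",p["frame"][:,:,::-1]); print(n,p["origin"],p["attitude"])
for n in("knob","bolt_handle","guide","notch_mid","damp_box","oxide_pot_1","oxide_pot_3","gold_tin","red_cap_jar"):
    a=landmark_of(n,s);b=landmark_of(n,t)
    print(n,[(x["at"],round(x["conf"],2)) for x in a[:2]],[(x["at"],round(x["conf"],2)) for x in b[:2]])
    if a and b: print("   ",tri(s,a[0]["at"],t,b[0]["at"]))
print(get_obs())
E
```

```text
side [0.71837633 0.82238126 0.57938808] [-0.10330391 -2.61789071  1.63162497]
top [ 0.58487289 -0.0802008   1.05135233] [-2.17908377  2.18637682 -0.07987571]
knob [([259.9, 179.1], 0.54)] [([241.2, 208.9], 0.63)]
    (array([ 0.62265665, -0.05002078,  0.18651828]), [np.float64(0.0038002083227063367), np.float64(0.0038002083227061277)])
bolt_handle [([254.9, 198.4], 0.51), ([235.0, 204.9], 0.41)] [([243.0, 211.6], 0.38)]
    (array([ 0.62701835, -0.0526806 ,  0.12988947]), [np.float64(0.0034609986592091793), np.float64(0.0034609986592092205)])
guide [([263.4, 192.9], 0.92)] [([241.9, 216.8], 0.61)]
    (array([ 0.61065794, -0.0503187 ,  0.14684811]), [np.float64(0.001739627458738392), np.float64(0.0017396274587387775)])
notch_mid [([267.9, 198.1], 0.58)] [([223.1, 218.0], 0.58)]
    (array([ 0.60603799, -0.01237469,  0.15106723]), [np.float64(0.003975333382543785), np.float64(0.0039753333825438995)])
damp_box [([260.6, 248.8], 0.59), ([257.8, 180.9], 0.3)] [([227.8, 218.8], 0.58)]
    (array([ 0.61463573, -0.01293748, -0.00094289]), [np.float64(0.002358212476805538), np.float64(0.0023
[... 710 characters left out ...]
4.8, 193.6], 0.69)]
{'clock': 1.0, 'joint_positions': array([ 1.10200935e+00,  4.23039723e-01,  1.62989516e+00, -3.32226546e-05,
        1.08860020e+00, -1.89934593e-02]), 'joint_vel': array([-0.00068059,  0.00227659,  0.00043685, -0.00178005, -0.00064006,
        0.00041232]), 'tau': array([ 6.93945185e-04, -5.44594073e+01, -2.74048018e+01,  6.44718809e-02,
        1.69561920e-02, -3.52023221e-05]), 'ee_pos': array([0.27171495, 0.56283732, 0.22271463]), 'tcp_rot': array([7.00560075e-01, 3.06244235e+00, 7.65896058e-05]), 'force': array([-0.09070114, -0.43756808, -0.10733116]), 'ft_torque': array([ 0.00941854, -0.00149388,  0.01144163]), 'grip_force': 0.0, 'gripper_width': 0.9975730121702816}
```

```bash
python3 -c "
import cv2,numpy as np
a=cv2.imread('pics/side0.png')[120:320,160:400];b=cv2.imread('pics/top0.png')[140:300,120:360]
cv2.imwrite('pics/s1.png',cv2.resize(a,None,fx=3,fy=3,interpolation=2)); cv2.imwrite('pics/t1.png',cv2.resize(b,None,fx=3.3,fy=3.3,interpolation=2))"
```

```text
(no output)
```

View pics/s1.png

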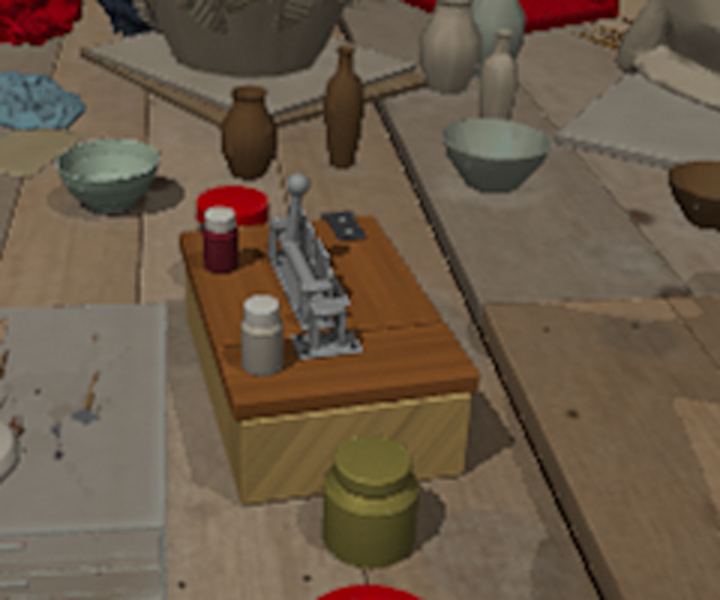

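View pics/t1.png

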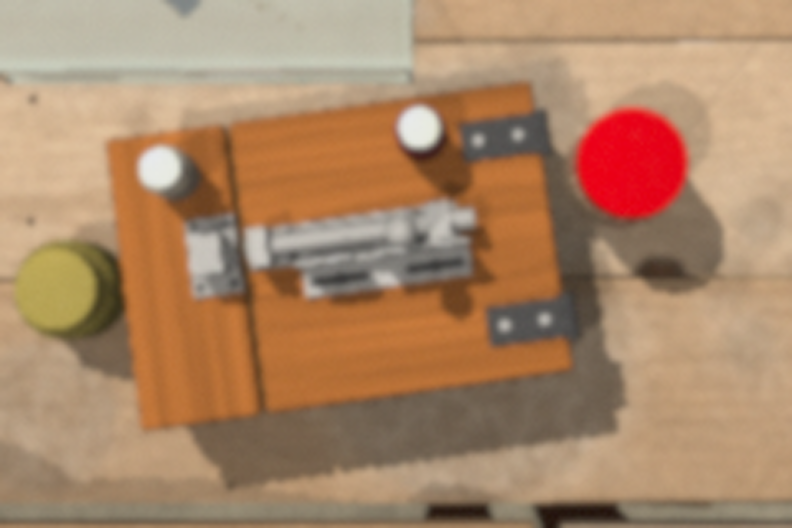

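The views show the box yawed by roughly 0.12 rad. The handle stands upright at about (243,209) in top and (259,181) in side. The red and grey pots are on its +x side and the notch plate on its -x side. I'll refine the yaw and knob position from the lid corners.

```bash
python3 - <<'E'
from h import *
s=grab_frame("side");t=grab_frame("top")
P=[]
for c in((108,143),(530,85),(570,370),(145,428)):
    o,d=ray(t,(c[0]/3.3+120,c[1]/3.3+140)); P.append((o+d*(0.098-o[2])/d[2])[:2])
P=np.array(P);print(P)
y=(P[0]-P[1]+P[3]-P[2])/2;print(np.linalg.norm(y),"yaw",np.arctan2(-y[0],y[1]))
c=P.mean(0);yaw=np.arctan2(-y[0],y[1]);ex=np.array([np.cos(yaw),np.sin(yaw)]);ey=np.array([-ex[1],ex[0]])
print("centre",c)
for uv,z in(((242.7,209),.18),((241.2,208.9),.18)):
    o,d=ray(t,uv);q=(o+d*(z-o[2])/d[2]);print("knob top",q,"box",(q[:2]-c)@ex,(q[:2]-c)@ey)
print(tri(s,(259.3,181.3),t,(242,209)))
for n in("guide","notch_mid"):
    q=tri(s,landmark_of(n,s)[0]["at"],t,landmark_of(n,t)[0]["at"])[0];print(n,(q[:2]-c)@ex,(q[:2]-c)@ey)
for n in("oxide_pot_1","oxide_pot_3"):
  print(n,[(x["at"],round(x["conf"],2)) for x in cut_out(n,t)])
print(np.linalg.norm(P[0]-P[3]),np.linalg.norm(P[1]-P[2]))
E
```

```text
[[ 0.68603378  0.14168104]
 [ 0.72296161 -0.13204158]
 [ 0.53890816 -0.15629599]
 [ 0.50296646  0.1154986 ]]
0.27518130119916684 yaw 0.1327926887642052
centre [ 0.6127175  -0.00778948]
knob top [ 0.6265364  -0.05321294  0.18      ] box 0.007683048481059926 -0.046853208206296126
knob top [ 0.62674092 -0.05029455  0.18      ] box 0.008272165221154534 -0.04398759298896501
(array([ 0.62334048, -0.05142234,  0.17973563]), [np.float64(0.0032374596618580695), np.float64(0.0032374596618581575)])
guide -0.0012189526700249731 -0.047156135514841324
notch_mid -0.005468432364707483 0.007577630481681693
oxide_pot_1 [([170.6, 192.7], 0.74), ([248.6, 176.3], 0.62)]
oxide_pot_3 [([170.6, 192.7], 0.74), ([248.6, 176.3], 0.62)]
0.1849301614924395 0.18564467697851839
```

Call:
{"fn": "play_rows", "kwargs": {
  "increments": [0,0,-0.2,0,0,-0.91,0,0,-0.2,0,0,-0.91,0,0,-0.2,0,0,-0.91,0,0,-0.2,0,0,-0.91,0,0,-0.2,0,0,-0.91,0,0,-0.2,0,0,-0.91,0,0,-0.2,0,0,-0.91,0,0,-0.2,0,0,-0.9],
  "jaw": 1
}}

```text
clock: 2.07
ee_pos: [0.2717, 0.5628, 0.2629]
tcp_rot: [0.213, -3.134, 0.0]
force: [-0.8, -0.1, -0.2]
gripper_width: 1.0
grip_force: 0.0
```

Call:
{"fn": "play_rows", "kwargs": {
  "increments": [-0.4,-0.9,0,0,0,0,-0.4,-0.9,0,0,0,0,-0.4,-0.9,0,0,0,0,-0.4,-0.9,0,0,0,0,-0.4,-0.9,0,0,0,0,-0.4,-0.9,0,0,0,0,-0.4,-0.9,0,0,0,0,-0.4,-0.9,0,0,0,0,-0.4,-0.9,0,0,0,0,-0.4,-0.9,0,0,0,0,-0.4,-0.9,0,0,0,0,-0.4,-0.9,0,0,0,0]
}}

```text
clock: 3.07
ee_pos: [0.4267, 0.3099, 0.2628]
tcp_rot: [-0.207, 3.135, 0.0]
force: [1.2, 0.9, -0.1]
gripper_width: 0.999
grip_force: 0.0
```

Call:
{"fn": "play_rows", "kwargs": {
  "increments": [-0.4,-0.9,0,0,0,0,-0.4,-0.9,0,0,0,0,-0.4,-0.9,0,0,0,0,-0.4,-0.9,0,0,0,0,-0.4,-0.9,0,0,0,0,-0.4,-0.9,0,0,0,0,-0.4,-0.9,0,0,0,0,-0.4,-0.9,0,0,0,0,-0.4,-0.9,0,0,0,0,-0.4,-0.9,0,0,0,0,-0.4,-0.9,0,0,0,0,0,0,0,0,0,0]
}}

```text
clock: 4.07
ee_pos: [0.5697, 0.0771, 0.2628]
tcp_rot: [-0.203, 3.134, -0.002]
force: [0.4, -0.7, -1.1]
gripper_width: 0.997
grip_force: 0.0
```

Call:
{"fn": "play_rows", "kwargs": {
  "increments": [-0.26,-0.88,0,0,0,0,-0.26,-0.88,0,0,0,0,-0.26,-0.88,0,0,0,0,-0.26,-0.88,0,0,0,0,-0.26,-0.88,0,0,0,0,-0.26,-0.88,0,0,0,0,0,0,0,0,0,0,0,0,0.7,0,0,0,0,0,0.7,0,0,0,0,0,0.7,0,0,0]
}}

```text
clock: 4.9
ee_pos: [0.6235, -0.0448, 0.2098]
tcp_rot: [-0.207, 3.134, 0.0]
force: [0.2, 0.3, -0.2]
gripper_width: 0.996
grip_force: 0.0
```

```bash
python3 - <<'E'
from h import *
s=grab_frame("side");t=grab_frame("top")
a=cv2.resize(s["frame"][120:270,190:330,::-1],None,fx=4,fy=4,interpolation=2)
cv2.imwrite("pics/s2.png",a)
for p in (s,t):
  for n in("knob",): print([(x["at"],x["conf"]) for x in landmark_of(n,p)])
o=get_obs();print(o["ee_pos"],o["joint_positions"])
E
```

```text
[]
[]
[ 0.62348349 -0.04486977  0.21036408] [-9.09618183e-02  4.37177374e-01  1.63889913e+00  1.87200520e-04
  1.06622049e+00 -1.79416286e+00]
```

View pics/s2.png

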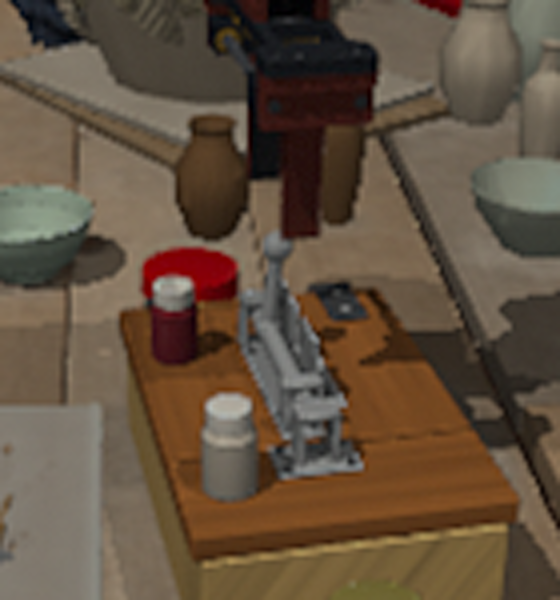

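The fingers straddle the knob (seen at full-frame pixel 259,181), biased a few mm to +y as I wanted. I'll descend and close gently.

Call:
{"fn": "play_rows", "kwargs": {
  "increments": [0,0,0.5,0,0,0,0,0,0.5,0,0,0,0,0,0.5,0,0,0,0,0,0,0,0,0]
}}

```text
clock: 5.43
ee_pos: [0.6219, -0.0454, 0.1696]
tcp_rot: [0.207, -3.13, -0.001]
force: [-0.9, -0.4, 0.5]
gripper_width: 1.0
grip_force: 0.0
```

Call:
{"fn": "play_rows", "kwargs": {
  "increments": [0,0,0,0,0,0,0,0,0,0,0,0,0,0,0,0,0,0,0,0,0,0,0,0,0,0,0,0,0,0,0,0,0,0,0,0,0,0,0,0,0,0,0,0,0,0,0,0,0,0,0,0,0,0,0,0,0,0,0,0],
  "jaw": -1,
  "newtons": 15
}}

```text
clock: 6.27
ee_pos: [0.6238, -0.0461, 0.1728]
tcp_rot: [-0.207, 3.135, -0.001]
force: [-0.3, -4.6, -0.1]
gripper_width: 0.283
grip_force: 2.3
```

Call:
{"fn": "play_rows", "kwargs": {
  "increments": [0,0,0,0,0,0,0,0,0,0,0,0,0,0,0,0,0,0,0,0,0,0,0,0]
}}

```text
clock: 6.6
ee_pos: [0.6238, -0.0461, 0.1727]
tcp_rot: [-0.207, 3.135, -0.001]
force: [-0.1, -4.9, 1.1]
gripper_width: 0.214
grip_force: 15.0
```

Call:
{"fn": "play_rows", "kwargs": {
  "increments": [0,0.15,0,0,0,0,0,0.15,0,0,0,0,0,0.15,0,0,0,0,0,0.15,0,0,0,0,0,0,0,0,0,0,0,0,0,0,0,0],
  "newtons": 25
}}

```text
clock: 7.1
ee_pos: [0.6218, -0.0308, 0.1728]
tcp_rot: [-0.207, 3.135, 0.0]
force: [0.1, -3.7, 0.8]
gripper_width: 0.208
grip_force: 25.0
```

Call:
{"fn": "play_rows", "kwargs": {
  "increments": [0.12,0,0,0,0,0,0.12,0,0.02,0,0,0,0.12,0,0.02,0,0,0,0.12,0,0.03,0,0,0,0,0,0,0,0,0,0,0,0,0,0,0]
}}

```text
clock: 7.6
ee_pos: [0.6094, -0.0325, 0.1709]
tcp_rot: [0.207, -3.134, 0.0]
force: [1.3, -3.7, -2.5]
gripper_width: 0.208
grip_force: 25.0
```

Call:
{"fn": "play_rows", "kwargs": {
  "increments": [0.06,0,0.01,0,0,0,0,0,0,0,0,0,0.06,0,0.01,0,0,0,0,0,0,0,0,0]
}}

```text
clock: 7.93
ee_pos: [0.607, -0.0328, 0.1703]
tcp_rot: [-0.207, 3.134, -0.0]
force: [2.9, -3.4, -4.4]
gripper_width: 0.209
grip_force: 25.0
```

Call:
{"fn": "play_rows", "kwargs": {
  "increments": [0.06,0,0.02,0,0,0,0,0,0,0,0,0,0,0,0,0,0,0]
}}

```text
clock: 8.18
ee_pos: [0.6059, -0.033, 0.17]
tcp_rot: [-0.207, 3.134, -0.0]
force: [4.1, -4.2, -3.4]
gripper_width: 0.209
grip_force: 25.0
```

Call:
{"fn": "play_rows", "kwargs": {
  "increments": [0,0.04,0,0,0,0,0,0.04,0,0,0,0,0,0,0,0,0,0]
}}

```text
clock: 8.43
ee_pos: [0.6056, -0.0312, 0.17]
tcp_rot: [-0.207, 3.134, -0.001]
force: [2.6, -4.9, -3.8]
gripper_width: 0.206
grip_force: 25.0
```

Call:
{"fn": "play_rows", "kwargs": {
  "increments": [0,0.04,0,0,0,0,0,0.04,0,0,0,0,0,0,0,0,0,0]
}}

```text
clock: 8.68
ee_pos: [0.6054, -0.0293, 0.17]
tcp_rot: [-0.207, 3.134, -0.001]
force: [3.7, -5.0, -3.5]
gripper_width: 0.207
grip_force: 25.0
```

Call:
{"fn": "play_rows", "kwargs": {
  "increments": [0.04,0.04,0,0,0,0,0,0.04,0,0,0,0,0,0,0,0,0,0]
}}

```text
clock: 8.93
ee_pos: [0.6039, -0.0274, 0.1698]
tcp_rot: [-0.207, 3.134, -0.001]
force: [3.2, -4.9, -4.7]
gripper_width: 0.207
grip_force: 25.0
```

Call:
{"fn": "play_rows", "kwargs": {
  "increments": [0,0.04,0,0,0,0,0,0.04,0,0,0,0,0,0,0,0,0,0]
}}

```text
clock: 9.18
ee_pos: [0.6036, -0.0255, 0.1698]
tcp_rot: [-0.207, 3.134, -0.001]
force: [3.2, -5.7, -2.8]
gripper_width: 0.211
grip_force: 25.0
```

Call:
{"fn": "play_rows", "kwargs": {
  "increments": [0.04,0,0.015,0,0,0,0,0,0,0,0,0]
}}

```text
clock: 9.35
ee_pos: [0.6027, -0.0256, 0.1695]
tcp_rot: [-0.207, 3.134, -0.001]
force: [2.7, -5.1, -3.8]
gripper_width: 0.207
grip_force: 25.0
```

Call:
{"fn": "play_rows", "kwargs": {
  "increments": [0.04,0,0.015,0,0,0,0,0,0,0,0,0]
}}

```text
clock: 9.52
ee_pos: [0.6017, -0.0258, 0.1692]
tcp_rot: [-0.207, 3.134, -0.001]
force: [3.0, -5.6, -2.4]
gripper_width: 0.213
grip_force: 25.0
```

Call:
{"fn": "play_rows", "kwargs": {
  "increments": [0.04,0,0.015,0,0,0,0,0,0,0,0,0]
}}

```text
clock: 9.68
ee_pos: [0.6007, -0.0259, 0.1689]
tcp_rot: [-0.207, 3.134, -0.001]
force: [3.1, -5.9, -2.6]
gripper_width: 0.211
grip_force: 25.0
```

Call:
{"fn": "play_rows", "kwargs": {
  "increments": [0.04,0,0.015,0,0,0,0,0,0,0,0,0]
}}

```text
clock: 9.85
ee_pos: [0.5997, -0.0261, 0.1686]
tcp_rot: [-0.207, 3.134, -0.001]
force: [2.4, -5.3, -2.6]
gripper_width: 0.208
grip_force: 25.0
```

```bash
python3 - <<'E'
from h import *
s=grab_frame("side");t=grab_frame("top")
a=cv2.resize(s["frame"][140:240,210:320,::-1],None,fx=6,fy=6,interpolation=2)
cv2.imwrite("pics/s3.png",a)
for p in(s,t):print([(x["at"],round(x["conf"],2)) for n in("knob","bolt_handle") for x in landmark_of(n,p)])
o=get_obs();print(o["ee_pos"],o["force"],o["ft_torque"])
P=o["ee_pos"];c=Rm(s).T@(P-s["origin"]);c=s["K"]@c;print("tcp px",c[:2]/c[2])
E
```

```text
[([266.7, 183.8], 0.58), ([259.7, 201.1], 0.48)]
[]
[ 0.59970894 -0.02604171  0.16863181] [ 2.80996804 -4.88656308 -1.12709009] [-0.93635777 -0.5341096   0.06310024]
tcp px [268.35936324 189.21163181]
```

View pics/s3.png

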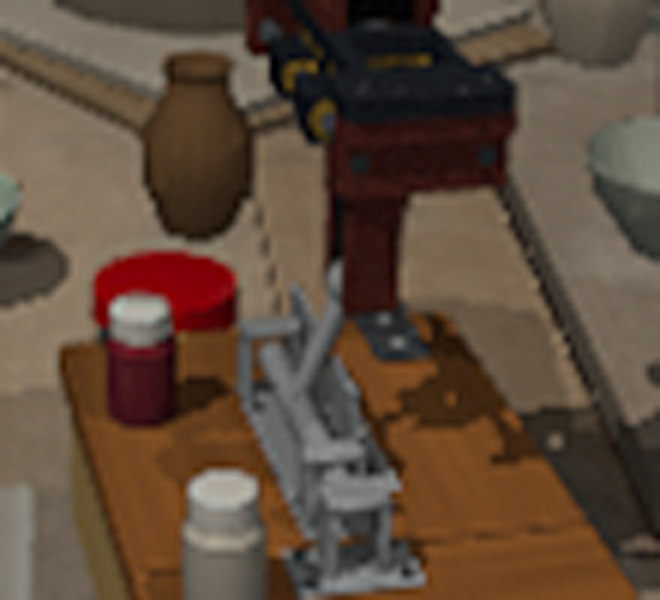

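The stem leans toward the plate, with the knob at about full-frame (266,185) near the +x edge of the finger. I'll estimate the handle angle from the foot and knob pixels.

```bash
python3 - <<'E'
from h import *
s=grab_frame("side")
def pj(P):
    c=s["K"]@(Rm(s).T@(P-s["origin"]));return c[:2]/c[2]
ex=np.array([.9914,.131,0]);ey=np.array([-.131,.9914,0])
K0=np.array([.625,-.051,.122])
print("start knob proj",pj(K0+[0,0,.058]),"seen 259.5,180.5")
for sl in(.022,.027,.032):
  for th in(.2,.3,.4,.5):
    F=K0+ey*sl; print(sl,th,pj(F).round(1),pj(F+.058*(-ex*np.sin(th)+np.array([0,0,np.cos(th)]))).round(1))
E
```

```text
start knob proj [257.39914473 181.20337817] seen 259.5,180.5
0.022 0.2 [259.  205.3] [263.9 184.8]
0.022 0.3 [259.  205.3] [266.1 185.2]
0.022 0.4 [259.  205.3] [268.1 185.7]
0.022 0.5 [259.  205.3] [270.1 186.5]
0.027 0.2 [259.4 206.2] [264.4 185.7]
0.027 0.3 [259.4 206.2] [266.5 186. ]
0.027 0.4 [259.4 206.2] [268.6 186.6]
0.027 0.5 [259.4 206.2] [270.6 187.3]
0.032 0.2 [259.9 207.2] [264.9 186.5]
0.032 0.3 [259.9 207.2] [267.  186.9]
0.032 0.4 [259.9 207.2] [269.1 187.4]
0.032 0.5 [259.9 207.2] [271.1 188.1]
```

Call:
{"fn": "play_rows", "kwargs": {
  "increments": [-0.18,-0.18,-0.02,0,0,0,-0.18,-0.18,-0.02,0,0,0,-0.18,-0.18,-0.02,0,0,0,-0.18,-0.18,-0.02,0,0,0,0,-0.1,0,0,0,0,0,0,0,0,0,0]
}}

```text
clock: 10.7
ee_pos: [0.6207, -0.0443, 0.1717]
tcp_rot: [-0.206, 3.134, -0.001]
force: [0.6, -4.1, 6.7]
gripper_width: 0.21
grip_force: 25.0
```

Call:
{"fn": "play_rows", "kwargs": {
  "increments": [0,0,0,0,0,0,0,0,0,0,0,0,0,0,0,0,0,0,0,0,0,0,0,0,0,0,0,0,0,0,0,0,0,0,0,0,0,0,-0.5,0,0,0,0,0,-0.6,0,0,0,0,0,-0.6,0,0,0,0,0,0,0,0,0],
  "jaw": 1
}}

```text
clock: 11.53
ee_pos: [0.6218, -0.0436, 0.2166]
tcp_rot: [-0.207, 3.13, -0.001]
force: [0.0, -0.9, 0.7]
gripper_width: 0.928
grip_force: 0.0
```

```bash
python3 - <<'E'
from h import *
s=grab_frame("side");t=grab_frame("top")
a=cv2.resize(s["frame"][140:240,210:320,::-1],None,fx=6,fy=6,interpolation=2)
cv2.imwrite("pics/s4.png",a)
for p in(s,t):print([(x["at"],round(x["conf"],2)) for n in("knob","bolt_handle") for x in landmark_of(n,p)])
o=get_obs();print(o["ee_pos"],o["force"],o["gripper_width"])
c=s["K"]@(Rm(s).T@(o["ee_pos"]-s["origin"]));print(c[:2]/c[2])
E
```

```text
[([259.2, 176.9], 0.42), ([255.3, 199.7], 0.62)]
[([306.5, 192.0], 0.3)]
[ 0.6193197  -0.04355412  0.21199412] [-0.09236558 -0.71496845  0.06944951] 1.0002964939744416
[260.19001318 170.67824394]
```

View pics/s4.png

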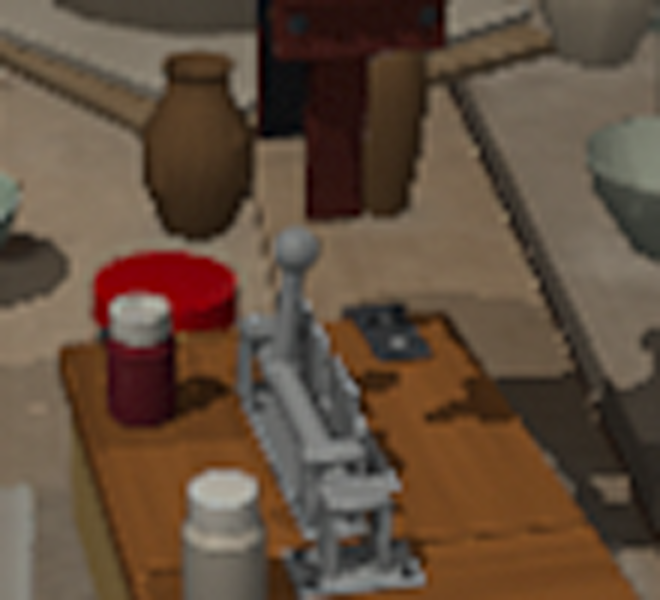

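The handle is back upright, with the knob at (259.5,181.5) and the fingers just to its -x side. I'll regrip deeper (ball at pad centre) and firmer.

Call:
{"fn": "play_rows", "kwargs": {
  "increments": [-0.18,0,0,0,0,0,0,0,0.48,0,0,0,0,0,0.48,0,0,0,0,0,0.48,0,0,0,0,0,0.48,0,0,0,0,0,0,0,0,0]
}}

```text
clock: 12.33
ee_pos: [0.6222, -0.0429, 0.1611]
tcp_rot: [0.206, -3.129, -0.001]
force: [0.0, 0.3, -0.7]
gripper_width: 0.998
grip_force: 0.0
```

Call:
{"fn": "play_rows", "kwargs": {
  "increments": [0,0,0,0,0,0,0,0,0,0,0,0,0,0,0,0,0,0,0,0,0,0,0,0,0,0,0,0,0,0,0,0,0,0,0,0,0,0,0,0,0,0,0,0,0,0,0,0,0,0,0,0,0,0,0,0,0,0,0,0,0,0,0,0,0,0,0,0,0,0,0,0],
  "jaw": -1,
  "newtons": 40
}}

```text
clock: 13.33
ee_pos: [0.6246, -0.0437, 0.1651]
tcp_rot: [-0.207, 3.134, -0.001]
force: [-1.0, -5.0, 0.4]
gripper_width: 0.206
grip_force: 40.0
```

Call:
{"fn": "play_rows", "kwargs": {
  "increments": [0,0.13,0,0,0,0,0,0.13,0,0,0,0,0,0.13,0,0,0,0,0,0.13,0,0,0,0,0,0,0,0,0,0,0,0,0,0,0,0]
}}

```text
clock: 13.83
ee_pos: [0.6227, -0.0302, 0.165]
tcp_rot: [-0.207, 3.135, -0.0]
force: [-0.7, -3.4, 1.9]
gripper_width: 0.205
grip_force: 40.0
```

Call:
{"fn": "play_rows", "kwargs": {
  "increments": [0.12,0,0,0,0,0,0.12,0,0.01,0,0,0,0.12,0,0.03,0,0,0,0.12,0,0.04,0,0,0,0,0,0,0,0,0,0,0,0,0,0,0]
}}

```text
clock: 14.33
ee_pos: [0.6109, -0.0319, 0.1631]
tcp_rot: [-0.207, 3.134, -0.0]
force: [1.2, -3.8, 0.7]
gripper_width: 0.202
grip_force: 40.0
```

Call:
{"fn": "play_rows", "kwargs": {
  "increments": [0.04,0,0.01,0,0,0,0,0,0,0,0,0]
}}

```text
clock: 14.5
ee_pos: [0.6103, -0.0321, 0.1629]
tcp_rot: [-0.207, 3.134, -0.0]
force: [2.4, -4.3, -0.2]
gripper_width: 0.204
grip_force: 40.0
```

Call:
{"fn": "play_rows", "kwargs": {
  "increments": [0.04,0,0.01,0,0,0,0,0,0,0,0,0]
}}

```text
clock: 14.67
ee_pos: [0.6093, -0.0322, 0.1627]
tcp_rot: [-0.207, 3.133, -0.0]
force: [3.2, -4.0, -0.5]
gripper_width: 0.204
grip_force: 40.0
```

Call:
{"fn": "play_rows", "kwargs": {
  "increments": [0.04,0,0.01,0,0,0,0,0,0,0,0,0]
}}

```text
clock: 14.83
ee_pos: [0.608, -0.0323, 0.1624]
tcp_rot: [-0.208, 3.134, -0.001]
force: [2.0, -4.9, 1.6]
gripper_width: 0.209
grip_force: 40.0
```

Call:
{"fn": "play_rows", "kwargs": {
  "increments": [0.04,0,0.01,0,0,0,0,0,0,0,0,0]
}}

```text
clock: 15.0
ee_pos: [0.6067, -0.0325, 0.1622]
tcp_rot: [0.207, -3.135, 0.0]
force: [1.6, -3.9, 2.8]
gripper_width: 0.203
grip_force: 40.0
```

Call:
{"fn": "play_rows", "kwargs": {
  "increments": [0.04,0,0.01,0,0,0,0,0,0,0,0,0]
}}

```text
clock: 15.17
ee_pos: [0.606, -0.0325, 0.1619]
tcp_rot: [-0.205, 3.134, 0.0]
force: [2.7, -4.4, 2.0]
gripper_width: 0.205
grip_force: 40.0
```

Call:
{"fn": "play_rows", "kwargs": {
  "increments": [0.04,0,0.01,0,0,0,0,0,0,0,0,0]
}}

```text
clock: 15.33
ee_pos: [0.6053, -0.0326, 0.1617]
tcp_rot: [-0.205, 3.134, 0.0]
force: [1.8, -4.5, 0.8]
gripper_width: 0.207
grip_force: 40.0
```

Call:
{"fn": "play_rows", "kwargs": {
  "increments": [0.04,0,0.01,0,0,0,0,0,0,0,0,0,0.04,0,0.01,0,0,0,0,0,0,0,0,0]
}}

```text
clock: 15.67
ee_pos: [0.6025, -0.0329, 0.1611]
tcp_rot: [0.206, -3.134, -0.0]
force: [0.4, -5.0, 5.0]
gripper_width: 0.205
grip_force: 40.0
```

```bash
cat > st.py <<'E'
from h import *
F=[];T=[];P=[];k=[]
for i in range(3):
    s=grab_frame("side");o=get_obs();F.append(o["force"]);T.append(o["ft_torque"]);P.append(o["ee_pos"])
    k+= [x["at"] for x in landmark_of("knob",s)[:1]]
f=np.mean(F,0);p=np.mean(P,0);ex=np.array([.9916,.129,0]);ey=np.array([-.129,.9916,0])
print("F box",(f@ex).round(2),(f@ey).round(2),f[2].round(2),"T",np.mean(T,0).round(2),"lean mm",((.6137-p@ex)*1e3).round(1),"s",((p@ey+.131)*1e3).round(1),"z",p[2].round(4),"knob",k)
cv2.imwrite("pics/last.png",cv2.resize(s["frame"][140:240,210:320,::-1],None,fx=6,fy=6,interpolation=2))
E
python3 st.py
```

```text
F box -2.18 -3.87 5.31 T [-0.65  0.17  0.02] lean mm 20.7 s 20.8 z 0.1611 knob [[267.9, 184.0], [261.9, 181.9], [258.2, 179.1]]
```

View pics/last.png

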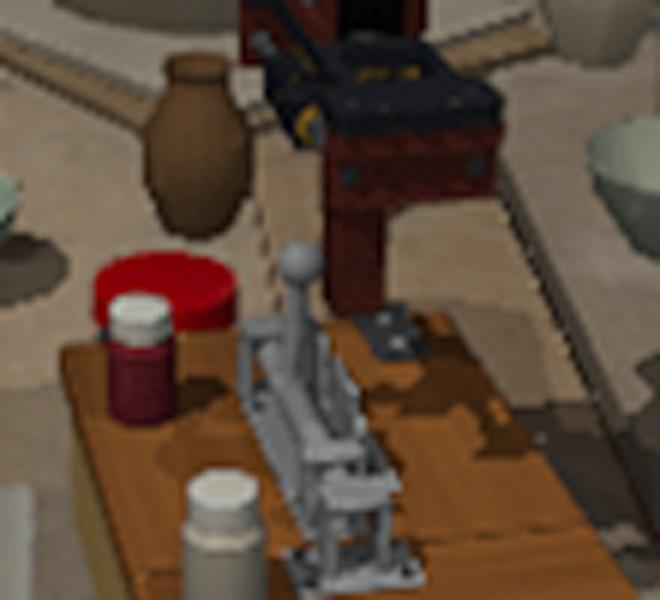

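The ball slipped out of the pads and sprang back upright (knob at about 260,184), so pad friction is low. I'll raise and turn the gripper about 24° about vertical, so the push itself wedges the handle gently toward the plate, then regrip.

Call:
{"fn": "play_rows", "kwargs": {
  "increments": [0,0,-0.5,0,0,0,0,0,-0.75,0,0,0,0,0,-0.75,0,0,0,-0.4,-0.32,0,0,0,0,-0.4,-0.32,0,0,0,0,0,0,0,0,0,-0.9,0,0,0,0,0,-0.9,0,0,0,0,0,-0.9,0,0,0,0,0,-0.9,0,0,0,0,0,-0.9,0,0,0,0,0,-0.8,0,0,0,0,0,0],
  "jaw": 1
}}

```text
clock: 16.97
ee_pos: [0.6246, -0.0455, 0.2115]
tcp_rot: [0.865, -3.02, -0.001]
force: [0.3, -0.9, 0.8]
gripper_width: 0.878
grip_force: 0.0
```

```bash
python3 st.py; python3 -c "
from h import *
o=get_obs();print(o['ee_pos'],R.from_rotvec(o['tcp_rot']).as_matrix().round(3),o['joint_positions'][5],o['gripper_width'])"
```

```text
F box -0.04 -0.38 -0.3 T [0.06 0.03 0.03] lean mm 0.1 s 5.1 z 0.2113 knob [[246.6, 241.2], [261.3, 178.3], [259.2, 179.1]]
[ 0.62474434 -0.04592354  0.21104481] [[-0.85  -0.527 -0.   ]
 [-0.527  0.85   0.   ]
 [-0.     0.    -1.   ]] -2.2181278785915994 1.002920368117288
```

Call:
{"fn": "play_rows", "kwargs": {
  "increments": [0,0,0.46,0,0,0,0,0,0.46,0,0,0,0,0,0.46,0,0,0,0,0,0.48,0,0,0,0,0,0,0,0,0]
}}

```text
clock: 17.68
ee_pos: [0.6226, -0.0459, 0.1607]
tcp_rot: [0.86, -3.016, -0.003]
force: [-0.7, 0.4, 0.0]
gripper_width: 1.002
grip_force: 0.0
```

Call:
{"fn": "play_rows", "kwargs": {
  "increments": [0,0,0,0,0,0,0,0,0,0,0,0,0,0,0,0,0,0,0,0,0,0,0,0,0,0,0,0,0,0,0,0,0,0,0,0,0,0,0,0,0,0,0,0,0,0,0,0,0,0,0,0,0,0,0,0,0,0,0,0,0,0,0,0,0,0,0,0,0,0,0,0],
  "jaw": -1,
  "newtons": 50
}}

```text
clock: 18.68
ee_pos: [0.6251, -0.0467, 0.1645]
tcp_rot: [-0.862, 3.021, -0.002]
force: [0.6, -4.0, -0.2]
gripper_width: 0.206
grip_force: 50.0
```

```bash
python3 st.py; python3 -c "
from h import *
o=get_obs();print(o['ee_pos'],o['gripper_width'],o['grip_force'])"
```

```text
F box 1.06 -4.59 -0.58 T [-0.7  -0.24 -0.03] lean mm -0.1 s 4.3 z 0.1645 knob [[259.1, 179.9], [261.5, 178.5], [260.0, 181.5]]
[ 0.62500071 -0.04628043  0.16452437] 0.2071297234934098 49.999938011169434
```

View pics/last.png

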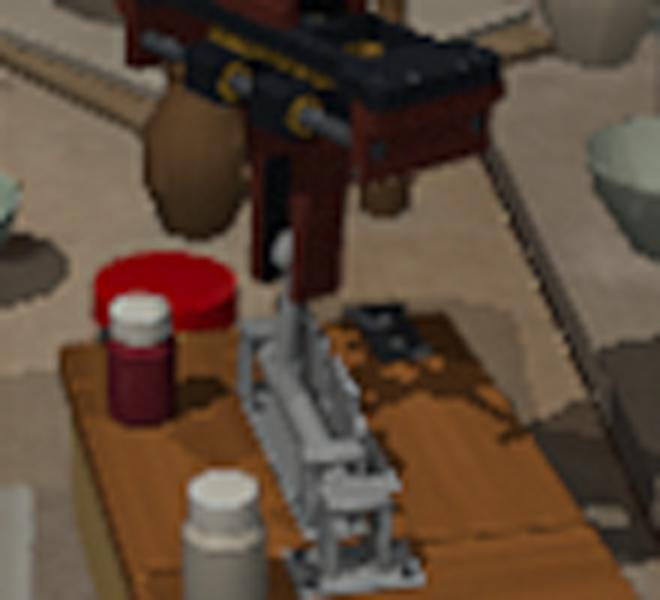

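The ball is held between the pads (visible half at about 258,182). I'll slide to about 18 mm, then lean.

Call:
{"fn": "play_rows", "kwargs": {
  "increments": [-0.054,0.12,0,0,0,0,-0.054,0.12,0,0,0,0,-0.054,0.12,0,0,0,0,-0.054,0.12,0,0,0,0,0,0,0,0,0,0,0.11,0.05,0,0,0,0,0.11,0.05,0.01,0,0,0,0.11,0.05,0.02,0,0,0,0.11,0.05,0.03,0,0,0,0,0,0,0,0,0],
  "newtons": 60
}}

```text
clock: 19.82
ee_pos: [0.6118, -0.0348, 0.163]
tcp_rot: [-0.861, 3.019, -0.001]
force: [3.6, -5.0, -2.2]
gripper_width: 0.205
grip_force: 60.0
```

```bash
python3 st.py
```

```text
F box 2.92 -5.56 -1.38 T [-0.62 -0.7  -0.16] lean mm 11.6 s 17.6 z 0.1631 knob [[263.9, 184.9], [265.7, 184.8], [262.5, 182.6]]
```

Call:
{"fn": "play_rows", "kwargs": {
  "increments": [0.073,0.033,0.02,0,0,0,0,0,0,0,0,0]
}}

```text
clock: 20.28
ee_pos: [0.6101, -0.0352, 0.1627]
tcp_rot: [-0.862, 3.018, -0.002]
force: [4.5, -5.4, -2.1]
gripper_width: 0.199
grip_force: 60.0
```

```bash
python3 st.py
```

```text
F box 3.75 -5.84 -2.07 T [-0.68 -0.89  0.43] lean mm 13.3 s 17.4 z 0.1627 knob [[264.3, 183.0], [264.1, 181.1], [266.3, 181.7]]
```

Call:
{"fn": "play_rows", "kwargs": {
  "increments": [0.073,0.033,0.02,0,0,0,0,0,0,0,0,0]
}}

```text
clock: 20.75
ee_pos: [0.6084, -0.0353, 0.1625]
tcp_rot: [-0.861, 3.018, -0.002]
force: [4.9, -4.7, 1.5]
gripper_width: 0.202
grip_force: 60.0
```

```bash
python3 st.py
```

```text
F box 3.8 -4.81 0.29 T [-0.62 -0.8   0.1 ] lean mm 15.0 s 17.5 z 0.1626 knob [[265.7, 186.1], [261.8, 182.9], [247.4, 242.0]]
```

Call:
{"fn": "play_rows", "kwargs": {
  "increments": [-0.024,0.077,0,0,0,0,0,0,0,0,0,0]
}}

```text
clock: 21.22
ee_pos: [0.6079, -0.0333, 0.1625]
tcp_rot: [-0.861, 3.018, -0.002]
force: [4.6, -5.6, 0.2]
gripper_width: 0.202
grip_force: 60.0
```

Call:
{"fn": "play_rows", "kwargs": {
  "increments": [-0.024,0.077,0,0,0,0,0,0,0,0,0,0]
}}

```text
clock: 21.38
ee_pos: [0.6075, -0.0313, 0.1625]
tcp_rot: [-0.862, 3.018, -0.002]
force: [5.5, -4.1, -1.4]
gripper_width: 0.198
grip_force: 60.0
```

```bash
python3 st.py
```

```text
F box 3.89 -5.06 -0.57 T [-0.6  -0.94  0.14] lean mm 15.4 s 21.5 z 0.1625 knob [[265.2, 184.8], [265.8, 183.1], [264.8, 183.6]]
```

Call:
{"fn": "play_rows", "kwargs": {
  "increments": [-0.024,0.077,0,0,0,0,0,0,0,0,0,0]
}}

```text
clock: 21.85
ee_pos: [0.607, -0.0294, 0.1625]
tcp_rot: [-0.861, 3.018, -0.002]
force: [5.0, -4.2, -1.1]
gripper_width: 0.2
grip_force: 60.0
```

```bash
python3 st.py
```

```text
F box 4.64 -4.83 -1.12 T [-0.6  -0.99  0.1 ] lean mm 15.6 s 23.5 z 0.1625 knob [[264.5, 184.6], [266.0, 186.4], [266.8, 186.0]]
```

Call:
{"fn": "play_rows", "kwargs": {
  "increments": [-0.028,0.075,0,0,0,0,0,0,0,0,0,0]
}}

```text
clock: 22.32
ee_pos: [0.6067, -0.0275, 0.1624]
tcp_rot: [-0.861, 3.018, -0.002]
force: [6.2, -4.8, -0.8]
gripper_width: 0.2
grip_force: 60.0
```

```bash
python3 st.py
```

```text
F box 4.96 -5.34 -1.5 T [-0.65 -1.06  0.11] lean mm 15.7 s 25.5 z 0.1624 knob [[267.2, 183.4], [262.1, 184.2], [263.1, 183.1]]
```

Call:
{"fn": "play_rows", "kwargs": {
  "increments": [-0.028,0.075,0,0,0,0,0,0,0,0,0,0]
}}

```text
clock: 22.78
ee_pos: [0.6064, -0.0256, 0.1624]
tcp_rot: [-0.861, 3.018, -0.002]
force: [5.9, -4.7, -1.4]
gripper_width: 0.202
grip_force: 60.0
```

```bash
python3 st.py
```

```text
F box 5.0 -5.4 -2.11 T [-0.64 -1.11  0.1 ] lean mm 15.8 s 27.4 z 0.1624 knob [[267.3, 186.6], [267.2, 188.5], [267.7, 182.0]]
```

Call:
{"fn": "play_rows", "kwargs": {
  "increments": [-0.033,0.073,0,0,0,0,0,0,0,0,0,0]
}}

```text
clock: 23.25
ee_pos: [0.606, -0.0236, 0.1624]
tcp_rot: [-0.862, 3.018, -0.002]
force: [5.0, -5.5, -2.6]
gripper_width: 0.2
grip_force: 60.0
```

```bash
python3 st.py
```

```text
F box 5.22 -5.78 -2.46 T [-0.71 -1.1   0.12] lean mm 15.8 s 29.4 z 0.1624 knob [[266.2, 185.2], [265.0, 185.7], [266.8, 187.0]]
```

Call:
{"fn": "play_rows", "kwargs": {
  "increments": [-0.033,0.073,0,0,0,0,0,0,0,0,0,0]
}}

```text
clock: 23.72
ee_pos: [0.6058, -0.0216, 0.1624]
tcp_rot: [-0.861, 3.018, -0.002]
force: [5.4, -5.2, -2.5]
gripper_width: 0.2
grip_force: 60.0
```

```bash
python3 st.py
```

```text
F box 4.47 -5.51 -1.45 T [-0.71 -1.07  0.12] lean mm 15.8 s 31.4 z 0.1624 knob [[266.9, 186.3], [264.2, 182.9], [267.9, 186.3]]
```

Call:
{"fn": "play_rows", "kwargs": {
  "increments": [-0.033,0.073,0,0,0,0,0,0,0,0,0,0]
}}

```text
clock: 24.18
ee_pos: [0.6055, -0.0197, 0.1624]
tcp_rot: [-0.861, 3.018, -0.002]
force: [5.6, -5.9, -2.5]
gripper_width: 0.202
grip_force: 60.0
```

```bash
python3 st.py
```

```text
F box 4.66 -5.63 -1.58 T [-0.75 -1.06  0.1 ] lean mm 15.8 s 33.3 z 0.1624 knob [[268.3, 185.5], [265.0, 185.4], [262.8, 249.5]]
```

Call:
{"fn": "play_rows", "kwargs": {
  "increments": [-0.033,0.073,0,0,0,0,0,0,0,0,0,0]
}}

```text
clock: 24.65
ee_pos: [0.6053, -0.0178, 0.1624]
tcp_rot: [-0.861, 3.018, -0.003]
force: [4.8, -5.1, -1.6]
gripper_width: 0.198
grip_force: 60.0
```

```bash
python3 st.py
```

```text
F box 5.04 -6.41 -1.55 T [-0.76 -1.06  0.1 ] lean mm 15.8 s 35.3 z 0.1624 knob [[267.3, 185.6], [266.2, 188.8], [270.3, 187.1]]
```

Call:
{"fn": "play_rows", "kwargs": {
  "increments": [-0.033,0.073,0,0,0,0,0,0,0,0,0,0]
}}

```text
clock: 25.12
ee_pos: [0.605, -0.0158, 0.1624]
tcp_rot: [-0.861, 3.018, -0.003]
force: [5.7, -5.8, -1.8]
gripper_width: 0.201
grip_force: 60.0
```

```bash
python3 st.py
```

```text
F box 4.4 -6.1 -2.36 T [-0.78 -1.08  0.12] lean mm 15.8 s 37.3 z 0.1624 knob [[258.7, 192.5], [266.3, 186.0], [269.0, 186.9]]
```

Call:
{"fn": "play_rows", "kwargs": {
  "increments": [-0.033,0.073,0,0,0,0,0,0,0,0,0,0]
}}

```text
clock: 25.58
ee_pos: [0.6048, -0.0138, 0.1625]
tcp_rot: [-0.861, 3.018, -0.003]
force: [6.0, -6.0, -0.4]
gripper_width: 0.197
grip_force: 60.0
```

```bash
python3 st.py
```

```text
F box 5.1 -6.03 -1.9 T [-0.82 -1.07  0.06] lean mm 15.8 s 39.3 z 0.1624 knob [[267.9, 186.3], [266.1, 187.2], [269.5, 185.9]]
```

Call:
{"fn": "play_rows", "kwargs": {
  "increments": [-0.033,0.073,0,0,0,0,0,0,0,0,0,0]
}}

```text
clock: 26.05
ee_pos: [0.6046, -0.0118, 0.1625]
tcp_rot: [-0.861, 3.018, -0.003]
force: [6.0, -6.7, -1.5]
gripper_width: 0.201
grip_force: 60.0
```

```bash
python3 st.py
```

```text
F box 4.62 -6.13 -1.91 T [-0.79 -1.12  0.11] lean mm 15.8 s 41.3 z 0.1624 knob [[267.5, 190.3], [267.3, 185.0], [269.1, 185.8]]
```

Call:
{"fn": "play_rows", "kwargs": {
  "increments": [-0.033,0.073,0,0,0,0,0,0,0,0,0,0]
}}

```text
clock: 26.52
ee_pos: [0.6042, -0.0099, 0.1624]
tcp_rot: [-0.862, 3.018, -0.003]
force: [6.2, -5.9, -1.8]
gripper_width: 0.2
grip_force: 60.0
```

```bash
python3 st.py
```

```text
F box 4.56 -6.31 -2.06 T [-0.85 -1.1   0.14] lean mm 15.8 s 43.2 z 0.1624 knob [[269.0, 186.3], [269.2, 184.8], [268.7, 187.0]]
```

Call:
{"fn": "play_rows", "kwargs": {
  "increments": [-0.033,0.073,0,0,0,0,0,0,0,0,0,0]
}}

```text
clock: 26.98
ee_pos: [0.604, -0.0079, 0.1624]
tcp_rot: [-0.861, 3.018, -0.003]
force: [5.8, -5.5, -2.4]
gripper_width: 0.203
grip_force: 60.0
```

```bash
python3 st.py
```

```text
F box 4.81 -6.59 -2.0 T [-0.84 -1.11  0.14] lean mm 15.8 s 45.2 z 0.1624 knob [[268.7, 185.2], [267.2, 187.0], [269.6, 187.9]]
```

Call:
{"fn": "play_rows", "kwargs": {
  "increments": [-0.033,0.073,0,0,0,0,0,0,0,0,0,0]
}}

```text
clock: 27.45
ee_pos: [0.6037, -0.006, 0.1624]
tcp_rot: [-0.862, 3.018, -0.003]
force: [5.8, -6.6, -2.2]
gripper_width: 0.201
grip_force: 60.0
```

```bash
python3 st.py
```

```text
F box 5.29 -6.7 -1.47 T [-0.88 -1.06  0.1 ] lean mm 15.8 s 47.2 z 0.1624 knob [[261.1, 208.0], [270.7, 190.9], [266.6, 187.3]]
```

Call:
{"fn": "play_rows", "kwargs": {
  "increments": [-0.033,0.073,0,0,0,0,0,0,0,0,0,0]
}}

```text
clock: 27.92
ee_pos: [0.6035, -0.004, 0.1625]
tcp_rot: [-0.861, 3.018, -0.003]
force: [6.2, -7.4, -1.5]
gripper_width: 0.198
grip_force: 60.0
```

```bash
python3 st.py
```

```text
F box 4.59 -7.16 -1.5 T [-0.92 -1.08  0.13] lean mm 15.8 s 49.1 z 0.1624 knob [[267.7, 187.2], [266.2, 189.8], [268.6, 188.2]]
```

Call:
{"fn": "play_rows", "kwargs": {
  "increments": [-0.033,0.073,0,0,0,0,0,0,0,0,0,0]
}}

```text
clock: 28.38
ee_pos: [0.6032, -0.0021, 0.1624]
tcp_rot: [-0.862, 3.018, -0.003]
force: [5.2, -7.0, -1.8]
gripper_width: 0.204
grip_force: 60.0
```

```bash
python3 st.py
```

```text
F box 4.59 -6.41 -1.81 T [-0.94 -1.1   0.12] lean mm 15.9 s 51.1 z 0.1624 knob [[267.8, 189.4], [267.3, 188.8], [271.2, 190.4]]
```

Call:
{"fn": "play_rows", "kwargs": {
  "increments": [-0.033,0.073,0,0,0,0,0,0,0,0,0,0]
}}

```text
clock: 28.85
ee_pos: [0.6029, -0.0001, 0.1624]
tcp_rot: [-0.861, 3.018, -0.003]
force: [5.5, -5.5, -2.8]
gripper_width: 0.201
grip_force: 60.0
```

```bash
python3 st.py
```

```text
F box 4.3 -7.33 -1.27 T [-0.96 -1.08  0.12] lean mm 15.9 s 53.1 z 0.1624 knob [[268.2, 188.9], [268.3, 191.3], [268.1, 190.1]]
```

Call:
{"fn": "play_rows", "kwargs": {
  "increments": [-0.033,0.073,0,0,0,0,0,0,0,0,0,0]
}}

```text
clock: 29.32
ee_pos: [0.6026, 0.0019, 0.1624]
tcp_rot: [-0.862, 3.018, -0.003]
force: [5.0, -6.4, -2.1]
gripper_width: 0.202
grip_force: 60.0
```

```bash
python3 st.py
```

```text
F box 4.53 -7.5 -1.63 T [-0.99 -1.11  0.1 ] lean mm 15.9 s 55.1 z 0.1624 knob [[267.9, 200.1], [280.6, 298.1], [271.1, 189.5]]
```

Call:
{"fn": "play_rows", "kwargs": {
  "increments": [-0.025,0.055,0,0,0,0,0,0,0,0,0,0]
}}

```text
clock: 29.78
ee_pos: [0.6025, 0.0033, 0.1624]
tcp_rot: [-0.862, 3.018, -0.003]
force: [5.5, -6.2, -1.6]
gripper_width: 0.203
grip_force: 60.0
```

```bash
python3 st.py
```

```text
F box 4.56 -8.03 -1.84 T [-1.03 -1.1   0.12] lean mm 15.9 s 56.5 z 0.1624 knob [[272.2, 187.8], [271.7, 188.6], [270.4, 188.9]]
```

Call:
{"fn": "play_rows", "kwargs": {
  "increments": [-0.025,0.055,0,0,0,0,0,0,0,0,0,0]
}}

```text
clock: 30.25
ee_pos: [0.6023, 0.0047, 0.1624]
tcp_rot: [-0.862, 3.018, -0.003]
force: [6.2, -7.9, -1.7]
gripper_width: 0.195
grip_force: 60.0
```

```bash
python3 st.py
```

```text
F box 4.77 -7.66 -1.21 T [-1.08 -1.08  0.13] lean mm 15.9 s 58.0 z 0.1624 knob [[267.3, 189.7], [268.7, 192.9], [271.5, 190.6]]
```

View pics/last.png

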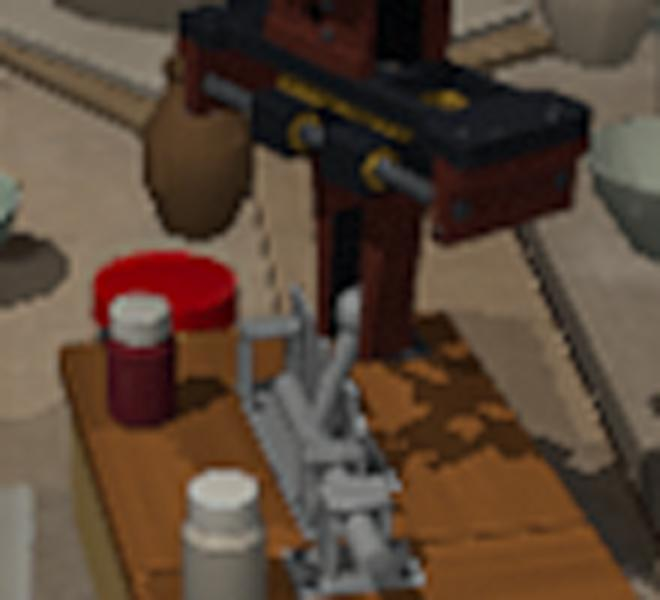

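The handle is still leaning on the wall (knob at about 268,191) with the bolt nearly across. No drop yet, so I'll go on in small steps.

Call:
{"fn": "play_rows", "kwargs": {
  "increments": [-0.016,0.036,0,0,0,0,0,0,0,0,0,0]
}}

```text
clock: 30.72
ee_pos: [0.6021, 0.0056, 0.1624]
tcp_rot: [-0.862, 3.018, -0.003]
force: [5.5, -7.8, -2.1]
gripper_width: 0.196
grip_force: 60.0
```

```bash
python3 st.py
```

```text
F box 4.34 -7.99 -1.46 T [-1.17 -1.09  0.11] lean mm 15.9 s 58.9 z 0.1624 knob [[271.3, 187.7], [270.4, 190.0], [272.9, 191.7]]
```

Call:
{"fn": "play_rows", "kwargs": {
  "increments": [-0.016,0.036,0,0,0,0,0,0,0,0,0,0]
}}

```text
clock: 31.18
ee_pos: [0.602, 0.0066, 0.1624]
tcp_rot: [-0.862, 3.018, -0.003]
force: [4.9, -8.2, -1.7]
gripper_width: 0.201
grip_force: 60.0
```

```bash
python3 st.py
```

```text
F box 4.69 -8.71 -1.76 T [-1.17 -1.13  0.1 ] lean mm 15.9 s 59.8 z 0.1624 knob [[267.9, 189.6], [271.5, 189.0], [269.8, 191.1]]
```

Call:
{"fn": "play_rows", "kwargs": {
  "increments": [-0.016,0.036,0,0,0,0,0,0,0,0,0,0]
}}

```text
clock: 31.65
ee_pos: [0.6019, 0.0075, 0.1624]
tcp_rot: [-0.862, 3.018, -0.003]
force: [5.7, -8.3, -1.4]
gripper_width: 0.2
grip_force: 60.0
```

```bash
python3 st.py
```

```text
F box 4.51 -8.12 -1.49 T [-1.15 -1.13  0.09] lean mm 15.9 s 60.8 z 0.1624 knob [[268.1, 192.7], [271.1, 191.1], [268.7, 192.1]]
```

Call:
{"fn": "play_rows", "kwargs": {
  "increments": [0.018,0.008,0.006,0,0,0,0,0,0,0,0,0]
}}

```text
clock: 32.12
ee_pos: [0.6018, 0.0074, 0.1624]
tcp_rot: [-0.861, 3.017, -0.004]
force: [6.0, -8.5, -2.1]
gripper_width: 0.203
grip_force: 60.0
```

```bash
python3 st.py
```

```text
F box 5.24 -8.64 -1.7 T [-1.16 -1.29  0.06] lean mm 16.1 s 60.8 z 0.1624 knob [[270.4, 190.7], [269.5, 194.1], [270.0, 190.4]]
```

Call:
{"fn": "play_rows", "kwargs": {
  "increments": [0.018,0.008,0.006,0,0,0,0,0,0,0,0,0]
}}

```text
clock: 32.58
ee_pos: [0.6015, 0.0074, 0.1623]
tcp_rot: [-0.861, 3.017, -0.004]
force: [6.9, -6.9, -3.1]
gripper_width: 0.2
grip_force: 60.0
```

```bash
python3 st.py
```

```text
F box 5.94 -8.26 -2.47 T [-1.16 -1.39  0.08] lean mm 16.3 s 60.8 z 0.1623 knob [[270.1, 191.5], [270.3, 193.0], [269.5, 190.3]]
```

Call:
{"fn": "play_rows", "kwargs": {
  "increments": [-0.03,0.03,0,0,0,0,0,0,0,0,0,0]
}}

```text
clock: 33.05
ee_pos: [0.6015, 0.0083, 0.1623]
tcp_rot: [-0.862, 3.017, -0.004]
force: [6.9, -9.0, -1.5]
gripper_width: 0.198
grip_force: 60.0
```

```bash
python3 st.py
```

```text
F box 5.15 -9.33 -0.99 T [-1.29 -1.24  0.09] lean mm 16.2 s 61.6 z 0.1623 knob [[270.8, 190.1], [271.5, 189.8], [271.4, 190.2]]
```

Call:
{"fn": "play_rows", "kwargs": {
  "increments": [-0.016,0.036,0,0,0,0,0,0,0,0,0,0]
}}

```text
clock: 33.52
ee_pos: [0.6016, 0.0085, 0.1624]
tcp_rot: [-0.862, 3.017, -0.006]
force: [7.5, -10.4, -1.8]
gripper_width: 0.202
grip_force: 60.0
```

```bash
python3 st.py
```

```text
F box 5.03 -12.8 -1.44 T [-1.88 -1.33  0.07] lean mm 16.1 s 61.8 z 0.1624 knob [[270.4, 193.7], [267.6, 190.2], [270.6, 190.3]]
```

Call:
{"fn": "play_rows", "kwargs": {
  "increments": [-0.016,0.036,0,0,0,0,0,0,0,0,0,0]
}}

```text
clock: 33.98
ee_pos: [0.6016, 0.0088, 0.1624]
tcp_rot: [-0.862, 3.017, -0.008]
force: [8.2, -15.7, -2.0]
gripper_width: 0.198
grip_force: 60.0
```

```bash
python3 st.py
```

```text
F box 5.69 -15.64 -2.11 T [-2.46 -1.44  0.09] lean mm 16.0 s 62.1 z 0.1624 knob [[269.0, 191.9], [271.1, 189.6], [272.6, 192.5]]
```

Call:
{"fn": "play_rows", "kwargs": {
  "increments": [0.033,-0.073,0,0,0,0,0.035,-0.065,0,0,0,0,0.005,-0.011,0,0,0,0,0.005,-0.011,0,0,0,0,0.005,-0.011,0,0,0,0,0.005,-0.011,0,0,0,0,0.005,-0.011,0,0,0,0,0,0,0,0,0,0]
}}

```text
clock: 34.95
ee_pos: [0.6019, 0.0056, 0.1624]
tcp_rot: [-0.861, 3.017, -0.003]
force: [7.0, -5.3, -1.5]
gripper_width: 0.201
grip_force: 60.0
```

```bash
python3 st.py
```

```text
F box 6.04 -5.61 -1.09 T [-0.77 -1.3   0.11] lean mm 16.2 s 58.9 z 0.1624 knob [[270.8, 192.3], [270.9, 193.2], [272.8, 190.2]]
```

Call:
{"fn": "play_rows", "kwargs": {
  "increments": [0.005,-0.011,0,0,0,0,0.005,-0.011,0,0,0,0,0.005,-0.011,0,0,0,0,0.005,-0.011,0,0,0,0,0.005,-0.011,0,0,0,0,0.005,-0.011,0,0,0,0,0.005,-0.011,0,0,0,0,0.005,-0.011,0,0,0,0,0.005,-0.011,0,0,0,0,0.005,-0.011,0,0,0,0]
}}

```text
clock: 36.08
ee_pos: [0.6023, 0.0027, 0.1624]
tcp_rot: [-0.861, 3.017, -0.002]
force: [7.1, -5.3, -1.9]
gripper_width: 0.198
grip_force: 60.0
```

```bash
python3 st.py
```

```text
F box 6.27 -5.3 -1.58 T [-0.73 -1.27  0.09] lean mm 16.1 s 55.9 z 0.1623 knob [[268.2, 191.9], [245.3, 242.2], [272.8, 188.6]]
```

Call:
{"fn": "play_rows", "kwargs": {
  "increments": [0.005,-0.011,0,0,0,0,0.005,-0.011,0,0,0,0,0.005,-0.011,0,0,0,0,0.005,-0.011,0,0,0,0,0.005,-0.011,0,0,0,0,0.005,-0.011,0,0,0,0,0.005,-0.011,0,0,0,0,0.005,-0.011,0,0,0,0,0.005,-0.011,0,0,0,0,0.005,-0.011,0,0,0,0,0.005,-0.011,0,0,0,0,0.005,-0.011,0,0,0,0]
}}

```text
clock: 37.38
ee_pos: [0.6027, -0.0008, 0.1624]
tcp_rot: [-0.861, 3.017, -0.002]
force: [5.7, -3.8, -0.8]
gripper_width: 0.195
grip_force: 60.0
```

Call:
{"fn": "play_rows", "kwargs": {
  "increments": [0.005,-0.011,0,0,0,0,0.005,-0.011,0,0,0,0,0.005,-0.011,0,0,0,0,0.005,-0.011,0,0,0,0,0.005,-0.011,0,0,0,0,0.005,-0.011,0,0,0,0,0.005,-0.011,0,0,0,0,0.005,-0.011,0,0,0,0,0.005,-0.011,0,0,0,0,0.005,-0.011,0,0,0,0,0.005,-0.011,0,0,0,0,0.005,-0.011,0,0,0,0]
}}

```text
clock: 38.38
ee_pos: [0.6032, -0.0044, 0.1624]
tcp_rot: [-0.861, 3.017, -0.002]
force: [7.2, -3.7, -1.3]
gripper_width: 0.201
grip_force: 60.0
```

```bash
python3 st.py
```

```text
F box 5.98 -6.03 -1.4 T [-0.61 -1.28  0.08] lean mm 16.1 s 48.8 z 0.1623 knob [[269.4, 187.1], [267.9, 188.1], [268.5, 188.2]]
```

Call:
{"fn": "play_rows", "kwargs": {
  "increments": [0.007,-0.014,0,0,0,0,0.007,-0.014,0,0,0,0,0.007,-0.014,0,0,0,0,0.007,-0.014,0,0,0,0,0.007,-0.014,0,0,0,0,0.007,-0.014,0,0,0,0,0.007,-0.014,0,0,0,0,0.007,-0.014,0,0,0,0,0.007,-0.014,0,0,0,0,0.007,-0.014,0,0,0,0]
}}

```text
clock: 39.52
ee_pos: [0.6036, -0.0082, 0.1623]
tcp_rot: [-0.861, 3.017, -0.002]
force: [6.7, -2.6, -2.5]
gripper_width: 0.2
grip_force: 60.0
```

```bash
python3 st.py
```

```text
F box 6.18 -4.94 -1.77 T [-0.58 -1.34  0.12] lean mm 16.2 s 44.9 z 0.1623 knob [[270.7, 190.4], [267.5, 187.2], [283.6, 299.2]]
```

Call:
{"fn": "play_rows", "kwargs": {
  "increments": [0.006,-0.014,0,0,0,0,0.007,-0.014,0,0,0,0,0.006,-0.014,0,0,0,0,0.007,-0.014,0,0,0,0,0.006,-0.014,0,0,0,0,0.007,-0.014,0,0,0,0,0.006,-0.014,0,0,0,0,0.007,-0.014,0,0,0,0,0.006,-0.014,0,0,0,0,0.007,-0.014,0,0,0,0]
}}

```text
clock: 40.65
ee_pos: [0.6041, -0.0119, 0.1623]
tcp_rot: [-0.861, 3.016, -0.002]
force: [7.0, -3.5, -1.9]
gripper_width: 0.199
grip_force: 60.0
```

```bash
python3 st.py
```

```text
F box 6.63 -4.13 -2.13 T [-0.53 -1.38  0.14] lean mm 16.2 s 41.1 z 0.1623 knob [[266.6, 187.8], [267.1, 185.6], [268.3, 188.4]]
```

Call:
{"fn": "play_rows", "kwargs": {
  "increments": [0.006,-0.014,0,0,0,0,0.006,-0.014,0,0,0,0,0.006,-0.014,0,0,0,0,0.006,-0.014,0,0,0,0,0.006,-0.014,0,0,0,0,0.006,-0.014,0,0,0,0,0.006,-0.014,0,0,0,0,0.006,-0.014,0,0,0,0,0.006,-0.014,0,0,0,0,0.006,-0.014,0,0,0,0]
}}

```text
clock: 41.78
ee_pos: [0.6047, -0.0156, 0.1623]
tcp_rot: [-0.861, 3.017, -0.002]
force: [6.6, -2.2, -2.0]
gripper_width: 0.201
grip_force: 60.0
```

```bash
python3 st.py
```

```text
F box 6.23 -4.53 -1.33 T [-0.47 -1.31  0.12] lean mm 16.1 s 37.4 z 0.1623 knob [[270.2, 187.0], [270.7, 187.9], [268.9, 202.7]]
```

Call:
{"fn": "play_rows", "kwargs": {
  "increments": [0.006,-0.014,0,0,0,0,0.007,-0.014,0,0,0,0,0.006,-0.014,0,0,0,0,0.007,-0.014,0,0,0,0,0.006,-0.014,0,0,0,0,0.007,-0.014,0,0,0,0,0.006,-0.014,0,0,0,0,0.007,-0.014,0,0,0,0,0.006,-0.014,0,0,0,0,0.007,-0.014,0,0,0,0]
}}

```text
clock: 42.92
ee_pos: [0.6051, -0.0195, 0.1623]
tcp_rot: [-0.861, 3.017, -0.002]
force: [6.7, -4.3, -1.9]
gripper_width: 0.199
grip_force: 60.0
```

```bash
python3 -c "
import cv2
a=cv2.imread('pics/side0.png')[175:250,235:300]
b=cv2.imread('pics/top0.png')[195:240,190:270]
a=cv2.resize(a,None,fx=7.5,fy=7.5,interpolation=2);b=cv2.resize(b,None,fx=3.7,fy=3.7,interpolation=2)
import numpy as np
c=np.zeros((600,790,3),np.uint8);c[:a.shape[0],:a.shape[1]]=a;c[:b.shape[0],490:490+b.shape[1]]=b[:,:300]
cv2.imwrite('pics/z.png',c)"
```

```text
(no output)
```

View pics/z.png

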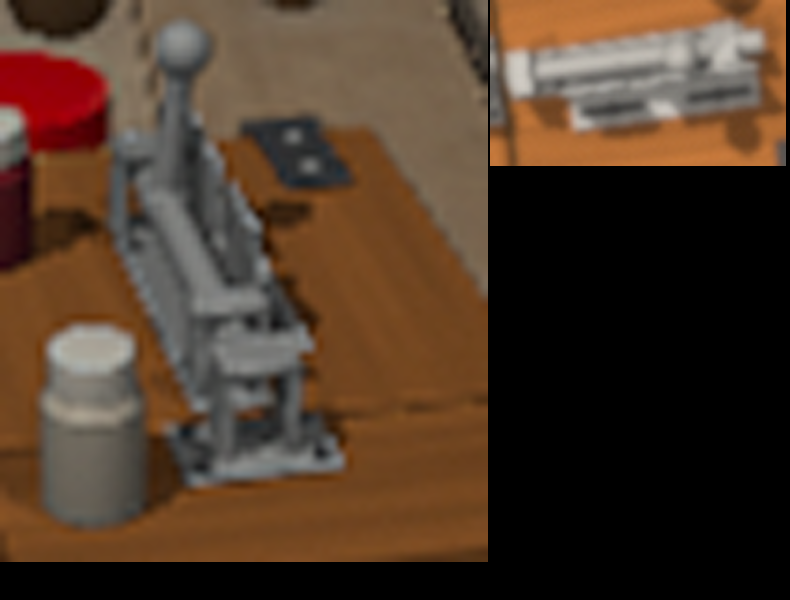

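The top view shows a bright gap in the wall's shadow near t1 (385,278), which suggests the notch is at low travel. I'll continue the fine backward scan.

Call:
{"fn": "play_rows", "kwargs": {
  "increments": [0.006,-0.014,0,0,0,0,0.007,-0.014,0,0,0,0,0.006,-0.014,0,0,0,0,0.007,-0.014,0,0,0,0,0.006,-0.014,0,0,0,0,0.007,-0.014,0,0,0,0,0.006,-0.014,0,0,0,0,0.007,-0.014,0,0,0,0,0.006,-0.014,0,0,0,0,0.007,-0.014,0,0,0,0]
}}

```text
clock: 43.75
ee_pos: [0.6054, -0.0235, 0.1622]
tcp_rot: [-0.861, 3.017, -0.002]
force: [6.1, -4.3, -2.3]
gripper_width: 0.195
grip_force: 60.0
```

```bash
python3 st.py; python3 - <<'E'
from h import *
s=grab_frame("side");t=grab_frame("top")
ex=np.array([.9914,.131,0]);ey=np.array([-.131,.9914,0]);K0=np.array([.625,-.051,0])
def pj(p,P):
    c=p["K"]@(Rm(p).T@(P-p["origin"]));return (c[:2]/c[2]).round(1)
for tr in(0,10,20,24,30,40,50,56):
    W=K0-.0145*ex+ey*tr/1e3+[0,0,.146]; a=pj(s,W);b=pj(t,W);a0=a+[2,-.7];print(tr,a0,((a0-[235,175])*7.5).round(),b,((b-[120,140])*3.3).round())
E
```

```text
F box 5.69 -4.64 -1.97 T [-0.59 -1.27  0.1 ] lean mm 16.5 s 29.6 z 0.1622 knob [[258.7, 191.6], [259.3, 203.0], [263.8, 186.1]]
0 [264.6 192. ] [222. 128.] [243.1 217.7] [406. 256.]
10 [265.6 193.7] [230. 140.] [238.2 218.3] [390. 258.]
20 [266.5 195.4] [236. 153.] [233.3 219. ] [374. 261.]
24 [266.9 196.1] [239. 158.] [231.3 219.3] [367. 262.]
30 [267.5 197.2] [244. 167.] [228.3 219.7] [357. 263.]
40 [268.5 199. ] [251. 180.] [223.4 220.3] [341. 265.]
50 [269.5 200.8] [259. 194.] [218.5 221. ] [325. 267.]
56 [270.1 201.9] [263. 202.] [215.6 221.4] [315. 269.]
```

Call:
{"fn": "play_rows", "kwargs": {
  "increments": [0.004,-0.009,0,0,0,0,0.004,-0.009,0,0,0,0,0.004,-0.009,0,0,0,0,0.004,-0.009,0,0,0,0,0.004,-0.009,0,0,0,0,0.004,-0.009,0,0,0,0,0.004,-0.009,0,0,0,0,0.004,-0.009,0,0,0,0]
}}

```text
clock: 44.82
ee_pos: [0.6057, -0.0254, 0.1622]
tcp_rot: [-0.861, 3.017, -0.002]
force: [6.6, -4.2, -1.7]
gripper_width: 0.2
grip_force: 60.0
```

```bash
python3 st.py
```

```text
F box 5.7 -4.34 -2.05 T [-0.53 -1.26  0.11] lean mm 16.4 s 27.6 z 0.1622 knob [[264.8, 185.5], [265.6, 186.1], [268.0, 185.4]]
```

Call:
{"fn": "play_rows", "kwargs": {
  "increments": [0.004,-0.009,0,0,0,0,0.004,-0.009,0,0,0,0,0.004,-0.009,0,0,0,0,0.004,-0.009,0,0,0,0,0.004,-0.009,0,0,0,0,0.004,-0.009,0,0,0,0,0.004,-0.009,0,0,0,0,0.004,-0.009,0,0,0,0,0,0,0,0,0,0]
}}

```text
clock: 45.87
ee_pos: [0.6059, -0.0274, 0.1622]
tcp_rot: [-0.861, 3.017, -0.002]
force: [6.3, -4.0, -2.6]
gripper_width: 0.199
grip_force: 60.0
```

```bash
python3 st.py
```

```text
F box 5.58 -4.45 -2.81 T [-0.51 -1.24  0.11] lean mm 16.4 s 25.7 z 0.1622 knob [[267.3, 185.5], [266.0, 189.0], [265.9, 184.8]]
```

Call:
{"fn": "play_rows", "kwargs": {
  "increments": [0.005,-0.011,0,0,0,0,0.005,-0.011,0,0,0,0,0.005,-0.011,0,0,0,0,0.005,-0.011,0,0,0,0,0.005,-0.011,0,0,0,0,0.005,-0.011,0,0,0,0,0.005,-0.011,0,0,0,0,0.005,-0.011,0,0,0,0,0,0,0,0,0,0]
}}

```text
clock: 46.92
ee_pos: [0.6062, -0.0298, 0.1622]
tcp_rot: [-0.861, 3.017, -0.002]
force: [5.2, -3.4, -1.8]
gripper_width: 0.2
grip_force: 60.0
```

```bash
python3 st.py
```

```text
F box 5.48 -4.51 -2.18 T [-0.5  -1.27  0.08] lean mm 16.4 s 23.3 z 0.1622 knob [[262.6, 186.6], [267.9, 184.6], [267.6, 185.7]]
```

View pics/last.png

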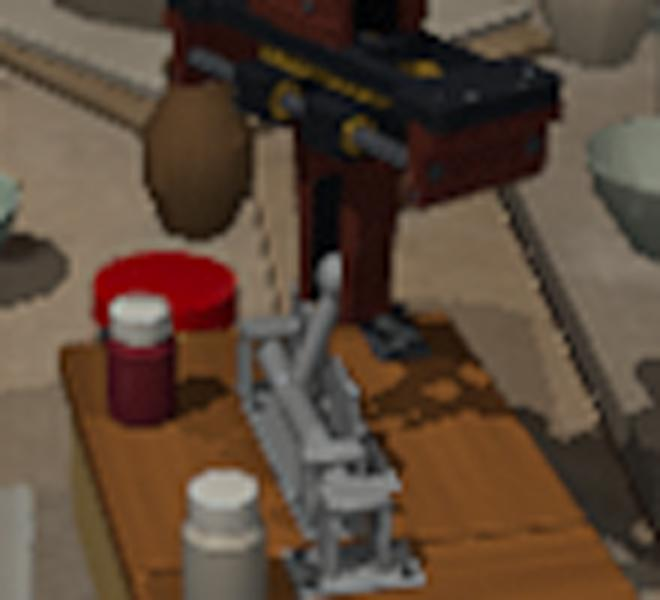

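The handle still leans on the wall (knob at about 265,185). I'll compute where the bright patch's sun ray crosses the wall, using the knob's own shadow for the sun direction.

```bash
python3 - <<'E'
from h import *
t=grab_frame("top")
ex=np.array([.9914,.131,0]);ey=np.array([-.131,.9914,0]);K0=np.array([.625,-.051,0])
def at(uv,z):
    o,d=ray(t,uv);return o+d*(z-o[2])/d[2]
kn=at((242,209),.18);sh=at((120+457/3.3,140+300/3.3),.098)
d=(sh-kn)/.082;print("sun per m drop, box",d@ex,d@ey)
im=cv2.cvtColor(cv2.imread("pics/top0.png"),cv2.COLOR_BGR2GRAY)
im0=cv2.imread("pics/top0.png")
for r in range(217,229): print(r,im[r,212:262].tolist())
for uv in((236.8,223.4),(235,223),(239,223)):
  for z in(.098,.102):
    q=at(uv,z); b=(q-kn)@ex; h=(-.0145-b)/(-d@ex)  # rise to wall
    w=q-d*h+np.array([0,0,0]); print(uv,z,"foot box x",round(b*1e3,1),"travel at foot",round((q-kn)@ey*1e3,1),"rise",round(h*1e3,1),"travel at wall",round((w-kn)@ey*1e3,1))
E
```

```text
sun per m drop, box -0.5677574966682256 -0.32170706534565324
217 [123, 122, 120, 121, 120, 121, 124, 131, 140, 146, 148, 149, 147, 142, 133, 133, 146, 155, 156, 153, 153, 154, 153, 144, 134, 127, 125, 127, 127, 129, 123, 118, 114, 116, 118, 119, 120, 116, 117, 113, 114, 114, 116, 115, 114, 112, 107, 107, 113, 116]
218 [141, 142, 145, 150, 151, 149, 150, 158, 162, 161, 157, 150, 145, 140, 131, 134, 146, 152, 151, 149, 145, 141, 134, 128, 122, 120, 119, 120, 121, 123, 121, 119, 117, 116, 117, 116, 116, 112, 106, 99, 96, 99, 99, 96, 94, 89, 86, 89, 103, 110]
219 [158, 159, 160, 157, 152, 148, 147, 152, 153, 149, 139, 130, 127, 124, 122, 125, 133, 135, 132, 133, 131, 128, 126, 122, 120, 122, 124, 124, 125, 122, 121, 114, 107, 104, 103, 100, 97, 91, 82, 74, 72, 74, 73, 73, 73, 70, 70, 77, 93, 105]
220 [151, 151, 147, 139, 130, 125, 128, 129, 130, 127, 123, 119, 120, 119, 121, 121, 123, 122, 123, 122, 124, 126, 127, 127, 127, 126, 127, 127, 125, 122, 115, 101, 88, 83, 80, 77, 73, 70, 65, 61, 61, 66, 72, 75, 76, 80, 82, 89, 101, 107]
221 [128, 131, 128, 123, 120, 119, 122, 122, 119, 120, 11
[... 1635 characters left out ...]
23, 118, 111, 106, 105, 105, 106, 106, 104, 98, 91, 91, 88, 87, 88, 89, 94, 107, 118, 118, 120, 120, 114, 102, 89, 84, 86, 92, 95, 94, 95, 99, 104, 103, 93, 82, 76, 74, 74, 75, 74, 78, 90]
(236.8, 223.4) 0.098 foot box x -24.6 travel at foot 17.1 rise 17.8 travel at wall 22.8
(236.8, 223.4) 0.102 foot box x -24.7 travel at foot 16.9 rise 18.0 travel at wall 22.7
(235, 223) 0.098 foot box x -23.3 travel at foot 20.8 rise 15.4 travel at wall 25.8
(235, 223) 0.102 foot box x -23.4 travel at foot 20.6 rise 15.6 travel at wall 25.6
(239, 223) 0.098 foot box x -24.4 travel at foot 12.4 rise 17.4 travel at wall 18.0
(239, 223) 0.102 foot box x -24.5 travel at foot 12.2 rise 17.6 travel at wall 17.9
```

Call:
{"fn": "play_rows", "kwargs": {
  "increments": [-0.055,-0.025,-0.01,0,0,0,-0.055,-0.025,-0.01,0,0,0]
}}

```text
clock: 47.43
ee_pos: [0.6079, -0.0294, 0.1626]
tcp_rot: [-0.862, 3.02, -0.0]
force: [0.0, -3.8, 3.8]
gripper_width: 0.2
grip_force: 60.0
```

```bash
sed -i 's/range(3)/range(2)/' st.py; python3 st.py
```

```text
F box 1.2 -3.92 3.38 T [-0.5  -0.36  0.15] lean mm 14.6 s 23.5 z 0.1627 knob [[267.4, 184.9], [266.9, 184.0]]
```

Call:
{"fn": "play_rows", "kwargs": {
  "increments": [-0.055,-0.025,-0.01,0,0,0,-0.055,-0.025,-0.01,0,0,0]
}}

```text
clock: 47.8
ee_pos: [0.6096, -0.029, 0.1631]
tcp_rot: [0.861, -3.02, -0.001]
force: [-4.0, -5.0, 8.0]
gripper_width: 0.201
grip_force: 60.0
```

```bash
python3 st.py
```

```text
F box -1.74 -4.6 7.83 T [-0.43  0.36  0.1 ] lean mm 12.8 s 23.6 z 0.1631 knob [[264.0, 184.9], [265.1, 186.4]]
```

Call:
{"fn": "play_rows", "kwargs": {
  "increments": [-0.036,0.08,0,0,0,0,-0.036,0.08,0,0,0,0,0.066,0.03,0.02,0,0,0,0.066,0.03,0.02,0,0,0,0,0,0,0,0,0]
}}

```text
clock: 48.42
ee_pos: [0.6067, -0.0253, 0.1624]
tcp_rot: [-0.861, 3.019, -0.001]
force: [1.5, -5.0, 5.9]
gripper_width: 0.198
grip_force: 60.0
```

Call:
{"fn": "play_rows", "kwargs": {
  "increments": [-0.008,0.018,0,0,0,0,0,0,0,0,0,0]
}}

```text
clock: 48.58
ee_pos: [0.6067, -0.025, 0.1624]
tcp_rot: [-0.862, 3.02, -0.002]
force: [1.7, -6.5, 6.1]
gripper_width: 0.199
grip_force: 60.0
```

Call:
{"fn": "play_rows", "kwargs": {
  "increments": [-0.008,0.018,0,0,0,0,0,0,0,0,0,0]
}}

```text
clock: 48.75
ee_pos: [0.6067, -0.0245, 0.1624]
tcp_rot: [-0.862, 3.02, -0.002]
force: [1.5, -5.8, 6.7]
gripper_width: 0.199
grip_force: 60.0
```

Call:
{"fn": "play_rows", "kwargs": {
  "increments": [-0.008,0.018,0,0,0,0,0,0,0,0,0,0]
}}

```text
clock: 48.92
ee_pos: [0.6066, -0.0241, 0.1624]
tcp_rot: [-0.862, 3.02, -0.002]
force: [0.3, -7.3, 5.5]
gripper_width: 0.201
grip_force: 60.0
```

Call:
{"fn": "play_rows", "kwargs": {
  "increments": [-0.008,0.018,0,0,0,0,0,0,0,0,0,0]
}}

```text
clock: 49.08
ee_pos: [0.6065, -0.0236, 0.1624]
tcp_rot: [-0.862, 3.02, -0.002]
force: [0.7, -6.5, 6.0]
gripper_width: 0.2
grip_force: 60.0
```

Call:
{"fn": "play_rows", "kwargs": {
  "increments": [0.03,0.013,0,0,0,0,-0.008,0.018,0,0,0,0,0,0,0,0,0,0]
}}

```text
clock: 49.33
ee_pos: [0.606, -0.0232, 0.1623]
tcp_rot: [-0.861, 3.019, -0.002]
force: [3.1, -6.5, 3.5]
gripper_width: 0.199
grip_force: 60.0
```

Call:
{"fn": "play_rows", "kwargs": {
  "increments": [-0.008,0.018,0,0,0,0,0,0,0,0,0,0]
}}

```text
clock: 49.5
ee_pos: [0.606, -0.0227, 0.1623]
tcp_rot: [-0.862, 3.019, -0.002]
force: [2.7, -5.9, 4.2]
gripper_width: 0.199
grip_force: 60.0
```

Call:
{"fn": "play_rows", "kwargs": {
  "increments": [-0.008,0.018,0,0,0,0,0,0,0,0,0,0]
}}

```text
clock: 49.67
ee_pos: [0.6059, -0.0223, 0.1623]
tcp_rot: [-0.861, 3.019, -0.002]
force: [3.3, -6.0, 4.3]
gripper_width: 0.202
grip_force: 60.0
```

Call:
{"fn": "play_rows", "kwargs": {
  "increments": [-0.008,0.018,0,0,0,0,0,0,0,0,0,0]
}}

```text
clock: 49.83
ee_pos: [0.6058, -0.0218, 0.1623]
tcp_rot: [-0.861, 3.019, -0.002]
force: [3.7, -5.0, 3.9]
gripper_width: 0.198
grip_force: 60.0
```

Call:
{"fn": "play_rows", "kwargs": {
  "increments": [-0.008,0.018,0,0,0,0,0,0,0,0,0,0]
}}

```text
clock: 50.0
ee_pos: [0.6058, -0.0213, 0.1623]
tcp_rot: [-0.861, 3.019, -0.002]
force: [2.8, -6.6, 3.6]
gripper_width: 0.199
grip_force: 60.0
```

Call:
{"fn": "play_rows", "kwargs": {
  "increments": [0.01,0.026,0,0,0,0,0,0,0,0,0,0]
}}

```text
clock: 50.17
ee_pos: [0.6055, -0.0209, 0.1622]
tcp_rot: [-0.861, 3.018, -0.003]
force: [4.3, -6.1, 3.2]
gripper_width: 0.203
grip_force: 60.0
```

Call:
{"fn": "play_rows", "kwargs": {
  "increments": [-0.008,0.018,0,0,0,0,0,0,0,0,0,0]
}}

```text
clock: 50.33
ee_pos: [0.6054, -0.0204, 0.1622]
tcp_rot: [-0.861, 3.019, -0.003]
force: [4.4, -5.8, 2.7]
gripper_width: 0.2
grip_force: 60.0
```

Call:
{"fn": "play_rows", "kwargs": {
  "increments": [-0.008,0.018,0,0,0,0,0,0,0,0,0,0]
}}

```text
clock: 50.5
ee_pos: [0.6053, -0.02, 0.1622]
tcp_rot: [-0.861, 3.019, -0.003]
force: [4.0, -6.3, 3.6]
gripper_width: 0.201
grip_force: 60.0
```

Call:
{"fn": "play_rows", "kwargs": {
  "increments": [-0.008,0.018,0,0,0,0,0,0,0,0,0,0]
}}

```text
clock: 50.67
ee_pos: [0.6053, -0.0195, 0.1622]
tcp_rot: [-0.861, 3.019, -0.003]
force: [4.1, -6.7, 1.9]
gripper_width: 0.203
grip_force: 60.0
```

```bash
python3 st.py
```

```text
F box 3.58 -8.03 2.63 T [-1.03 -0.97  0.11] lean mm 16.0 s 33.6 z 0.1622 knob [[261.4, 203.3], [268.1, 185.7]]
```

Call:
{"fn": "play_rows", "kwargs": {
  "increments": [0.036,0.016,0.01,0,0,0,0,0,0,0,0,0]
}}

```text
clock: 51.03
ee_pos: [0.6048, -0.0196, 0.1621]
tcp_rot: [-0.861, 3.017, -0.003]
force: [5.7, -6.4, 2.5]
gripper_width: 0.199
grip_force: 60.0
```

Call:
{"fn": "play_rows", "kwargs": {
  "increments": [0.015,-0.018,0,0,0,0,0,0,0,0,0,0]
}}

```text
clock: 51.2
ee_pos: [0.6047, -0.0199, 0.1621]
tcp_rot: [-0.861, 3.017, -0.002]
force: [5.7, -4.9, 0.8]
gripper_width: 0.197
grip_force: 60.0
```

```bash
python3 st.py
```

```text
F box 5.59 -5.8 2.15 T [-0.68 -1.23  0.11] lean mm 16.6 s 33.3 z 0.1621 knob [[267.6, 186.9], [271.0, 184.6]]
```

Call:
{"fn": "play_rows", "kwargs": {
  "increments": [-0.066,-0.03,-0.03,0,0,0,-0.066,-0.03,-0.03,0,0,0,0.036,-0.08,0,0,0,0,0.036,-0.08,0,0,0,0,0.036,-0.08,0,0,0,0,0.036,-0.08,0,0,0,0,0,0,0,0,0,0,0.066,0.03,0.02,0,0,0,0.066,0.03,0.02,0,0,0,0,0,0,0,0,0]
}}

```text
clock: 52.23
ee_pos: [0.6048, -0.0286, 0.1619]
tcp_rot: [-0.862, 3.019, -0.001]
force: [6.3, -3.8, -1.5]
gripper_width: 0.203
grip_force: 60.0
```

```bash
python3 st.py
```

```text
F box 5.19 -4.47 -0.48 T [-0.52 -1.    0.41] lean mm 17.6 s 24.7 z 0.1619 knob [[268.2, 185.1], [267.8, 185.2]]
```

Call:
{"fn": "play_rows", "kwargs": {
  "increments": [-0.007,0.015,0,0,0,0,0,0,0,0,0,0]
}}

```text
clock: 52.6
ee_pos: [0.6048, -0.0283, 0.1619]
tcp_rot: [-0.863, 3.019, -0.002]
force: [5.6, -4.9, -1.4]
gripper_width: 0.2
grip_force: 60.0
```

Call:
{"fn": "play_rows", "kwargs": {
  "increments": [-0.007,0.015,0,0,0,0,0,0,0,0,0,0]
}}

```text
clock: 52.77
ee_pos: [0.6048, -0.028, 0.1619]
tcp_rot: [-0.863, 3.019, -0.002]
force: [4.5, -5.6, -1.3]
gripper_width: 0.2
grip_force: 60.0
```

Call:
{"fn": "play_rows", "kwargs": {
  "increments": [0.021,-0.045,0,0,0,0,0,0,0,0,0,0]
}}

```text
clock: 52.93
ee_pos: [0.6049, -0.029, 0.1619]
tcp_rot: [-0.863, 3.019, -0.001]
force: [4.6, -4.0, -2.0]
gripper_width: 0.199
grip_force: 60.0
```

Call:
{"fn": "play_rows", "kwargs": {
  "increments": [0.007,-0.015,0,0,0,0,0,0,0,0,0,0]
}}

```text
clock: 53.1
ee_pos: [0.6049, -0.0293, 0.1619]
tcp_rot: [-0.863, 3.019, -0.001]
force: [5.0, -4.9, -0.7]
gripper_width: 0.2
grip_force: 60.0
```

Call:
{"fn": "play_rows", "kwargs": {
  "increments": [0.007,-0.015,0,0,0,0,0,0,0,0,0,0]
}}

```text
clock: 53.27
ee_pos: [0.6049, -0.0297, 0.1619]
tcp_rot: [-0.863, 3.019, -0.001]
force: [4.9, -2.9, -0.6]
gripper_width: 0.198
grip_force: 60.0
```

```bash
python3 st.py
```

```text
F box 4.24 -4.36 -1.13 T [-0.53 -0.97  0.48] lean mm 17.7 s 23.5 z 0.1619 knob [[267.2, 184.6], [236.1, 208.0]]
```

Call:
{"fn": "play_rows", "kwargs": {
  "increments": [-0.03,0.066,0,0,0,0,0,0,0,0,0,0]
}}

```text
clock: 53.63
ee_pos: [0.6047, -0.028, 0.1619]
tcp_rot: [-0.863, 3.019, -0.002]
force: [4.9, -5.2, -0.7]
gripper_width: 0.202
grip_force: 60.0
```

Call:
{"fn": "play_rows", "kwargs": {
  "increments": [-0.004,0.018,0,0,0,0,0,0,0,0,0,0]
}}

```text
clock: 53.8
ee_pos: [0.6047, -0.0277, 0.1619]
tcp_rot: [-0.863, 3.019, -0.002]
force: [4.9, -3.9, -1.6]
gripper_width: 0.201
grip_force: 60.0
```

Call:
{"fn": "play_rows", "kwargs": {
  "increments": [-0.007,0.017,0,0,0,0,0,0,0,0,0,0]
}}

```text
clock: 53.97
ee_pos: [0.6046, -0.0273, 0.1619]
tcp_rot: [-0.863, 3.019, -0.002]
force: [6.2, -5.0, -0.6]
gripper_width: 0.201
grip_force: 60.0
```

Call:
{"fn": "play_rows", "kwargs": {
  "increments": [-0.007,0.017,0,0,0,0,0,0,0,0,0,0]
}}

```text
clock: 54.13
ee_pos: [0.6046, -0.0269, 0.1619]
tcp_rot: [-0.863, 3.019, -0.002]
force: [5.9, -5.1, -1.6]
gripper_width: 0.197
grip_force: 60.0
```

Call:
{"fn": "play_rows", "kwargs": {
  "increments": [-0.007,0.017,0,0,0,0,0,0,0,0,0,0]
}}

```text
clock: 54.3
ee_pos: [0.6045, -0.0265, 0.1619]
tcp_rot: [-0.863, 3.019, -0.002]
force: [5.9, -5.6, -0.9]
gripper_width: 0.203
grip_force: 60.0
```

Call:
{"fn": "play_rows", "kwargs": {
  "increments": [-0.007,0.017,0,0,0,0,0,0,0,0,0,0]
}}

```text
clock: 54.47
ee_pos: [0.6045, -0.026, 0.1619]
tcp_rot: [-0.863, 3.019, -0.002]
force: [5.1, -4.3, -0.5]
gripper_width: 0.204
grip_force: 60.0
```

Call:
{"fn": "play_rows", "kwargs": {
  "increments": [-0.007,0.017,0,0,0,0,0,0,0,0,0,0]
}}

```text
clock: 54.63
ee_pos: [0.6044, -0.0255, 0.1619]
tcp_rot: [-0.863, 3.019, -0.002]
force: [5.5, -5.2, -1.7]
gripper_width: 0.196
grip_force: 60.0
```

```bash
python3 st.py
```

```text
F box 4.87 -6.51 -1.27 T [-0.84 -1.07  0.46] lean mm 17.7 s 27.7 z 0.1619 knob [[270.9, 185.4], [267.0, 184.3]]
```

Call:
{"fn": "play_rows", "kwargs": {
  "increments": [0,0,0,0,0,0,0.036,0.016,0.012,0,0,0,0,0,0,0,0,0],
  "newtons": 14
}}

```text
clock: 55.08
ee_pos: [0.602, -0.0255, 0.1612]
tcp_rot: [0.861, -3.02, 0.0]
force: [2.8, -5.1, 0.5]
gripper_width: 0.215
grip_force: 14.0
```

Call:
{"fn": "play_rows", "kwargs": {
  "increments": [0.036,0.016,0.012,0,0,0,0,0,0,0,0,0]
}}

```text
clock: 55.25
ee_pos: [0.601, -0.0256, 0.1608]
tcp_rot: [0.861, -3.02, -0.0]
force: [1.8, -3.9, -2.0]
gripper_width: 0.213
grip_force: 14.0
```

```bash
python3 st.py
```

```text
F box 1.96 -5.52 -0.78 T [-0.79 -0.39 -0.04] lean mm 21.0 s 28.1 z 0.1608 knob [[270.8, 186.4], [268.5, 186.6]]
```

Call:
{"fn": "play_rows", "kwargs": {
  "increments": [0.055,0.025,0.025,0,0,0,0.055,0.025,0.025,0,0,0,0,0,0,0,0,0]
}}

```text
clock: 55.7
ee_pos: [0.598, -0.026, 0.1595]
tcp_rot: [0.861, -3.02, -0.0]
force: [2.4, -4.8, -1.7]
gripper_width: 0.214
grip_force: 14.0
```

```bash
sed -i 's/range(2)/range(4)/' st.py; python3 st.py
```

```text
F box 1.56 -5.65 -0.86 T [-0.86 -0.43  0.01] lean mm 24.1 s 28.1 z 0.1595 knob [[269.0, 186.1], [271.8, 186.9], [271.3, 185.6], [269.9, 185.2]]
```

The force stays low while the lean grows and the knob follows, so the handle is in the notch. Friction from the hard grip had been masking it. I'll follow the arc down.

Call:
{"fn": "play_rows", "kwargs": {
  "increments": [0.12,0.055,0.072,0,0,0,0.12,0.055,0.072,0,0,0,0.111,0.05,0.088,0,0,0,0.111,0.05,0.088,0,0,0,0,0,0,0,0,0]
}}

```text
clock: 56.52
ee_pos: [0.5858, -0.0277, 0.1513]
tcp_rot: [-0.861, 3.021, -0.001]
force: [5.0, -5.8, -4.1]
gripper_width: 0.215
grip_force: 14.0
```

```bash
python3 st.py
```

```text
F box 3.99 -6.07 -3.62 T [-0.86 -0.82  0.01] lean mm 36.2 s 28.0 z 0.1515 knob [[275.7, 189.7], [274.2, 191.1], [259.6, 191.7], [277.1, 187.2]]
```

Call:
{"fn": "play_rows", "kwargs": {
  "increments": [0.082,0.037,0.112,0,0,0,0.082,0.037,0.112,0,0,0,0.078,0.035,0.124,0,0,0,0.078,0.035,0.124,0,0,0,0.066,0.03,0.132,0,0,0,0.066,0.03,0.132,0,0,0,0.055,0.025,0.126,0,0,0,0.055,0.025,0.126,0,0,0,0,0,0,0,0,0]
}}

```text
clock: 57.67
ee_pos: [0.5726, -0.0298, 0.1287]
tcp_rot: [-0.86, 3.017, -0.003]
force: [4.1, -6.1, 5.2]
gripper_width: 0.214
grip_force: 14.0
```

```bash
python3 st.py
```

```text
F box 4.01 -5.88 5.68 T [-0.92 -0.81  0.  ] lean mm 49.8 s 27.6 z 0.1286 knob [[279.5, 196.2], [280.9, 195.1], [280.0, 196.3], [280.1, 196.6]]
```

```bash
python3 - <<'E'
from h import *
s=grab_frame("side")
ex=np.array([.9914,.131,0]);ey=np.array([-.131,.9914,0]);K0=np.array([.625,-.051,.122])
for th in(.9,1.0,1.1,1.2,1.3):
    P=K0+ey*.027+.058*(-ex*np.sin(th)+np.array([0,0,np.cos(th)])); c=s["K"]@(Rm(s).T@(P-s["origin"]));print(th,(c[:2]/c[2]+[2,-.7]).round(1))
print([x["at"] for x in landmark_of("knob",s)])
E
```

```text
0.9 [279.2 191.3]
1.0 [280.4 192.9]
1.1 [281.4 194.6]
1.2 [282.2 196.3]
1.3 [282.8 198.2]
[[280.4, 199.7]]
```

Call:
{"fn": "play_rows", "kwargs": {
  "increments": [0,0,0,0,0,0,0,0,0,0,0,0,0,0,0,0,0,0,0,0,0,0,0,0,0,0,0,0,0,0,0,0,0,0,0,0],
  "jaw": -0.1
}}

```text
clock: 58.67
ee_pos: [0.5701, -0.029, 0.1269]
tcp_rot: [0.862, -3.02, -0.001]
force: [-0.3, 0.3, -0.8]
gripper_width: 0.454
grip_force: 0.0
```

```bash
python3 st.py
```

```text
F box 0.08 0.01 -0.33 T [ 0.05 -0.   -0.01] lean mm 51.8 s 28.4 z 0.1272 knob [[277.3, 196.9], [279.3, 195.6], [280.4, 197.0]]
```

Released, with no contact force, and the knob stays down. Rise and check.

Call:
{"fn": "play_rows", "kwargs": {
  "increments": [0,0,-0.4,0,0,0,0,0,-0.7,0,0,0,0,0,-0.9,0,0,0,0,0,-0.9,0,0,0,0,0,-0.9,0,0,0,0,0,-0.5,0,0,0,0,0,0,0,0,0]
}}

```text
clock: 59.65
ee_pos: [0.5726, -0.0295, 0.2388]
tcp_rot: [-0.86, 3.015, -0.003]
force: [0.6, 0.9, 0.0]
gripper_width: 0.45
grip_force: 0.0
```

```bash
python3 st.py
```

```text
F box -0.14 0.43 -0.19 T [0.07 0.01 0.02] lean mm 51.8 s 28.3 z 0.2347 knob [[280.7, 198.7], [276.9, 195.7], [279.3, 194.0]]
```

```bash
python3 -c "
from workcell import hand_in
print(hand_in())"
```

```text
the job is handed in; nothing more can be done
None
```

I handed the job in at about 60 s of the 72 s. The bolt is across by roughly 25 mm and the handle is down in the notch at about 1.2 rad. It stayed there after I let go, with the gripper clear above the box. Both values are camera estimates, the hand-in returned no verdict, and I did not measure the jars and pots again at the end.

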